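Expose the culture dishes in the UV unit

ROBOT

A 6-joint arm with a two-finger parallel gripper is mounted at the origin on the work surface. World frame = base frame: x ahead of the robot, y to its left, z up, the work surface at z = 0. Lengths are in m, angles in degrees, forces in N, time in s.
With the tool pointing down it reaches from about 0.375 to 0.9 m from the base axis. Payload 3.1 kg.
Tool frame: the origin (TCP) lies at the very end of the fingers, on their centre line; the grasp point (between the pads) lies 19 mm behind it (hold_point_z is the distance from the TCP to the grasp point, in m); z points along the fingers, y is the line along which they close (so a half turn about z gives the same grasp; the last joint's range is limited). The gripper opens to 85 mm and grips with 20 to 120 N. Pads are 22 mm wide; open, the fingers measure 114 mm over their backs; the gripper's body (76 mm by 85 mm) begins 54 mm behind the grasp point. The pads swing forward as they close: fully open they stand 13 mm farther back than shut.
Start: joints at [54.517, 30.224, 82.088, -0, 67.689, -10.227], TCP at [0.267, 0.565, 0.231] pointing down, gripper open.
Joint ranges: [-176.69, 176.69], [-43.24, 126.21], [12.49, 139.97], [-82, 262], [0, 151.66], [-163.58, 163.58]. Speed limits (degrees/s): [159.86, 159.86, 180, 180, 180, 180].

INTERFACE

Orientations are given as [roll, pitch, yaw] about the fixed x, y, z axes, in that order (R = Rz(yaw) Ry(pitch) Rx(roll)).
In Python, from cell import observe, snapshot, close_job, hold_point_z gives the robot as it stands.
- The arm moves only by the tool jog_arm, never from a script. Its argument "increments" is a list of rows, each an object with "translation": the shift along the tool's x, y, z in cm, a list of three; "turn": the turn, a rotation vector about the tool's x, y, z in rad, a list of three; "claw": the opening, from -1 (shut) to 1 (fully open). A call has 1 to 5 rows; each row is the pose to reach, as a shift and turn from the pose commanded when the call began, along the tool's axes at that moment; what a row does not reach only later rows make up. A row lasts 1/8 s, in which the tool goes at most 62.5 mm and 10.7 degrees, less where a joint would pass 70% of its speed; a pose out of reach is approached as far as the arm can. A call with a gripper value outside its range is refused whole. The fingers move at their own pace and stop on an object; the grip force is fixed at half the most. Time passes only in rows, so rows that repeat a pose let the fingers close. It gives the time, the measured TCP pose, the force, the opening and the grip force at its end, in the units of the state.
- observe(): the state, without advancing time (a new reading comes with each control period).
- snapshot(name): name is "side" or "top"; returns a dict with "pixels" (400x640x3 uint8, red, green, blue), "depth" (400x640 float32, m along the optical axis (not along the pixel's ray), 0 where there is no reading), "vertical_fov" (degrees; the focal length in pixels is half the picture's height over the tangent of half this angle, whatever the lens; pixels are square), "cx", "cy" (the principal point, pixels), "rvec" (rotation vector, rad) and "tvec" (3), from world to camera coordinates, as OpenCV has them. Camera axes: x right, y down, z forward; pixel columns grow to the right and rows downward; lengths in m; the calibration is good to about 2 mm. A picture is of the moment at which its call begins.
- close_job(): hands the job in; it is judged then, once.
The state is a dict: "time": time; "joint_pos": joint angles; "qd": joint speeds; "tau": joint torques, N m; "tool_pos": TCP position; "eef_rot": TCP orientation; "contact_force": force on the tool from outside, world axes, zero at the start; "wrist_torque": the same for the moment, N m; "gripper_width": opening from 0.0 (shut) to 1.0 (fully open); "gripper_force": force on a finger pad.
Only numpy, scipy, OpenCV 4.12 (cv2) and the standard library are available. Lean on these libraries where they do the work, as an engineer would, in place of code of your own. Each camera call takes 0.05 s, during which the arm holds its last target. There are 200 camera calls.

TASK

Pull the UV unit's tray out, set every magenta-lidded dish on the bench flat in a nest of its own (any nest), and push the tray fully home. Turn the black exposure selector to the green dot, then take the red key from the key block, put it fully into the brass key switch, turn it clockwise as far as it goes to on (yellow dot) and leave it there; the unit must not be switched on before the tray is shut and the selector set. Leave the white key, the bottle, the vial and the tip box where they are.

Things in the scene. Friction and masses are not known exactly. Their poses are not given: they have to be found in the camera images.
- unit: White benchtop UV exposure unit, a case 300 deep (x) x 340 wide (y) x 110 mm high, fixed, somewhat turned. Origin: centre of its underside; its front faces its own -x (to the robot), z up. A grey control strip on the front of its top (upper face 130 mm above the bench) has, seen from the robot, the black selector on the left and the brass key switch on the right.
- tray (a joint): Travel of the unit's sample tray in m: 0 = home (front plate against the case), 0.148 = fully out to the unit's -x (end stop). 1.5 N of friction; stays where left; starts partly open. Aluminium, 190 mm wide, upper face 49 mm above the bench. Fully out, the nest rows' centres are 39 and 109 mm in front of the case. White front plate 10 mm thick, 218 mm wide, top 79 mm above the bench.
- tray_handle (a point): Middle of the tray's steel bar handle: a round bar 10 mm thick and 110 mm long along the unit's y, 60 mm above the bench. 25 mm are free between the bar and the front plate behind it. Axes as the unit's.
- nest0 (a point): Centre of the floor of the tray's nest 0 (front row, left seen from the robot): a round recess 45 mm across and 6 mm deep with a chamfered rim; floor 43 mm above the bench; moves with the tray. Nests are 70 mm apart front to rear, 86 mm side by side. Any nest may take any dish.
- nest1 (a point): Centre of the floor of the tray's nest 1 (front row, right seen from the robot): a round recess 45 mm across and 6 mm deep with a chamfered rim; floor 43 mm above the bench; moves with the tray. Nests are 70 mm apart front to rear, 86 mm side by side. Any nest may take any dish.
- nest2 (a point): Centre of the floor of the tray's nest 2 (rear row, left seen from the robot): a round recess 45 mm across and 6 mm deep with a chamfered rim; floor 43 mm above the bench; moves with the tray. Nests are 70 mm apart front to rear, 86 mm side by side. Any nest may take any dish.
- nest3 (a point): Centre of the floor of the tray's nest 3 (rear row, right seen from the robot): a round recess 45 mm across and 6 mm deep with a chamfered rim; floor 43 mm above the bench; moves with the tray. Nests are 70 mm apart front to rear, 86 mm side by side. Any nest may take any dish.
- dish0: Round culture dish with a magenta lid, 39 mm across and 13 mm high, about 20 g, flat on the bench at the left. Origin: centre of its underside, z up. Two to four such dishes are present; absent ones read None from the start.
- dish1: Round culture dish with a magenta lid, 39 mm across and 13 mm high, about 20 g, flat on the bench at the left. Origin: centre of its underside, z up. Two to four such dishes are present; absent ones read None from the start.
- dish2: Round culture dish with a magenta lid, 39 mm across and 13 mm high, about 20 g, flat on the bench at the left. Origin: centre of its underside, z up. Two to four such dishes are present; absent ones read None from the start.
- dish3: Round culture dish with a magenta lid, 39 mm across and 13 mm high, about 20 g, flat on the bench at the left. Origin: centre of its underside, z up. Two to four such dishes are present; absent ones read None from the start.
- selector (a joint): Angle of the black exposure selector in rad: grows clockwise seen from above, 0 to 3.491. Six detents 0.698 rad (40 degrees) apart from 0; it clicks into the nearest (up to about 0.06 N m). At the fifth, 2.793, the knob's white line points at the green dot; the others have small white dots. Starts at or near one of the first three.
- selector_grip (a point): On the selector's axis, 167 mm above the bench, where to grip its bar: 42 mm long, 14 mm thick, from 144 to 174 mm above the bench, on a disc 44 mm across. Axes turn with the knob: the bar lies along x, the white line at its -x end.
- keyswitch (a joint): Angle of the brass key switch in rad: 0 = off (slot along the unit's x), grows clockwise seen from above to the stop at 1.571 = on (slot along the unit's y, towards the yellow dot). Friction about 0.04 N m, no spring: stays where left. Turned only with a key.
- slot (a point): Mouth of the key slot, on the switch's axis at its upper face, 136 mm above the bench. Axes turn with the switch. The slot is 12 mm long (x), 6 mm wide (y), 22 mm deep, with a 2 mm chamfer. A key fully home rests its head on this face, the blade's tip 20 mm below. The play lets the key turn up to 0.2 rad before the switch follows. Either way round fits.
- key_red: The unit's key: RED plastic head 28 wide (x) x 10 thick (y) x 26 mm high, under it a steel blade 10 (x) x 4 (y) x 20 mm long; about 30 g. Origin: the blade's tip, z up from blade to head (head spans z = 20 to 46 mm). It starts upright in the key block, the head's underside on the block, 32 mm above the bench.
- key_white: Another key of the same size with a WHITE head, for other equipment, in the other slot of the key block, 64 mm from the red one along the keys' x; not to be used.
- key_block: Grey key block, 130 (x) x 45 (y) x 32 mm high, fixed to the bench at the right, with two key slots (12 x 6 mm, along its x). Origin: centre of its underside.
- reagent: White bottle with a yellow cap, 52 mm across, 105 mm high, at the far right; bystander. Origin: centre of its underside.
- vial: Small amber vial with a blue cap, 28 mm across, 55 mm high, near the robot; bystander. Origin: centre of its underside.
- tip_box: Pink box of pipette tips, 115 x 82 x 57 mm, at the far left; bystander. Origin: centre of its underside.
Not all that is in view belongs to the job. Leave any turquoise look-alike of the dish0 alone.

How it is judged:
By the outcome, as a careful person would: the job done as asked, in the order asked, and still so for the second after the job is handed in, with the robot touching nothing.
Of dish0, dish1, dish2, dish3 only 2 to 4 are there at a start; the rules pass over those that are not, and their reading is None.
At some moment in a run one of dish0, dish1, dish2, dish3 may be knocked a few centimetres aside while the robot is not near it.
It also fails if it takes over 210 s, if anything falls off the work surface, if the arm or the gripper's body presses on something with over 40 N, if the wrist force passes 120 N, or if a joint passes its speed limit or range.

## Working session

There is one attempt and no reset: what is moved stays moved. The work goes in short steps, Python scripts to look and compute and a tool call to move; the robot and the scene stay as the last step left them, time stands still between calls to the robot, and variables do not carry over. Pictures are saved under pics/ and viewed, at most 14 in all, crops included, and the job is handed in when it is done.

Besides the shell and the picture viewer there is one more tool, called as name(argument=value, ...) on one line, values as JSON. jog_arm: Moves the arm, as the interface text tells. Its arguments: {"type":"object","properties":{"increments":{"type":"array","items":{"type":"object","properties":{"translation":{"type":"array","items":{"type":"number"}},"turn":{"type":"array","items":{"type":"number"}},"claw":{"type":"number"}}}}},"required":["increments"]}

```bash
ls; mkdir -p pics; cat > h.py <<'E'
import numpy as np, cv2
from cell import observe, snapshot, close_job, hold_point_z
from scipy.spatial.transform import Rotation as R
def snap(name,fn=None):
    s=snapshot(name)
    if fn: cv2.imwrite('pics/'+fn,s['pixels'][:,:,::-1])
    np.savez('last_'+name,**s); return s
def load(name): return {k:v for k,v in np.load('last_'+name+'.npz').items()}
def K(s):
    f=200/np.tan(np.radians(float(s['vertical_fov']))/2); return f,float(s['cx']),float(s['cy'])
def world(s,u,v,z=None):
    f,cx,cy=K(s); Rm=cv2.Rodrigues(np.array(s['rvec'],float))[0]; t=np.array(s['tvec'],float).ravel()
    d=np.array([(u-cx)/f,(v-cy)/f,1.])
    if z is None: return Rm.T@(d*s['depth'][int(round(v)),int(round(u))]-t)
    C=-Rm.T@t; r=Rm.T@d; return C+r*(z-C[2])/r[2]
def cloud(s):
    f,cx,cy=K(s); Rm=cv2.Rodrigues(np.array(s['rvec'],float))[0]; t=np.array(s['tvec'],float).ravel()
    v,u=np.mgrid[:400,:640]; d=s['depth']
    return (np.stack([(u-cx)/f*d,(v-cy)/f*d,d],-1)-t)@Rm
def proj(s,P):
    f,cx,cy=K(s); Rm=cv2.Rodrigues(np.array(s['rvec'],float))[0]; t=np.array(s['tvec'],float).ravel()
    p=Rm@np.array(P)+t; return p[0]/p[2]*f+cx,p[1]/p[2]*f+cy
def delta(x,y,z,yaw=None):
    "shift in tool axes (cm) and turn about tool z (rad) from current measured pose, tool down"
    o=observe(); M=R.from_euler('xyz',o['eef_rot'],degrees=True)
    d=M.inv().apply(np.array([x,y,z])-np.array(o['tool_pos']))*100
    tr=None
    if yaw is not None: # yaw: world dir of tool y axis (deg), mod 180
        ty=M.as_matrix()[:,1]; cur=np.degrees(np.arctan2(ty[1],ty[0])); e=(yaw-cur+90)%180-90
        tr=M.inv().apply([0,0,np.radians(e)])
    print('shift cm',d.round(2),'turn',None if tr is None else tr.round(3),'j6',round(o['joint_pos'][5],1))
E
python3 - <<'E'
from h import *
for n in('top','side'):
    s=snap(n,n+'0.png'); print(n,K(s),s['rvec'],s['tvec'],{k for k in s})
    C=-cv2.Rodrigues(np.array(s['rvec'],float))[0].T@np.array(s['tvec'],float).ravel(); print(C)
print(observe(),hold_point_z)
E
```

```text
pics
top (np.float64(363.7599543347263), 318.54736183809734, 198.51337086913256) [ 2.20812638 -2.17611215  0.10781816] [-0.03098677  0.55057798  0.93465438] {'rvec', 'cy', 'vertical_fov', 'depth', 'cx', 'tvec', 'pixels'}
[ 0.47718152 -0.00321962  0.97466021]
side (np.float64(492.9429009314924), 321.50380585539085, 196.4422169943801) [ 0.12483757 -2.91952196  1.05760874] [0.54252315 0.10789334 1.17112219] {'rvec', 'cy', 'vertical_fov', 'depth', 'cx', 'tvec', 'pixels'}
[0.47805175 0.71167268 0.97081824]
{'time': 0.1, 'joint_pos': array([ 5.45174962e+01,  3.02720674e+01,  8.21504620e+01, -1.24171698e-03,
        6.76898450e+01, -1.02278803e+01]), 'qd': array([-0.00808197, -0.08482629, -0.16524837,  0.04310999, -0.03047217,
        0.02314472]), 'tau': array([ 2.14952474e-04, -4.43303382e+01, -1.78585589e+01, -2.22057051e-04,
        3.82498067e-03,  2.44359711e-05]), 'tool_pos': array([0.26624782, 0.56472615, 0.23044047]), 'eef_rot': array([-1.79889207e+02, -1.88240004e-02,  1.54745831e+02]), 'contact_force': array([-0.707958  , -0.44867099,  0.96196698]), 'wrist_torque': array([0.00235665, 0.0163182 , 0.0008996 ]), 'gripper_force': 0.0, 'gripper_width': 0.9982984167105421} 0.0187
```

View pics/top0.png

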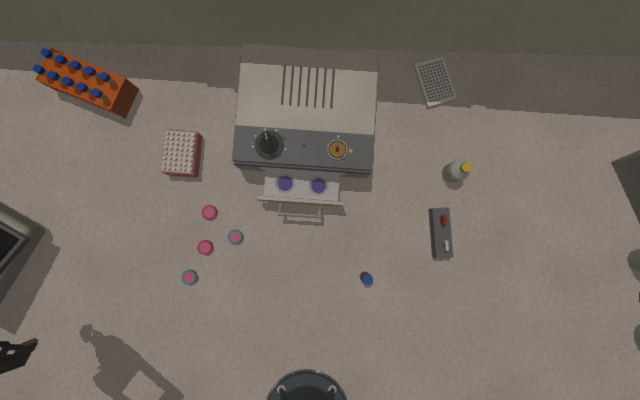

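View pics/side0.png

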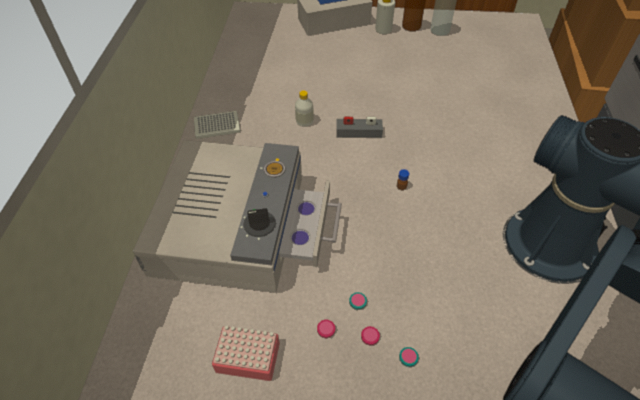

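The top view shows the unit near (305,110), the tray partly open, and dishes near (209,212), (205,248), (235,237) and (189,277). The last two have turquoise rims. I'll zoom in on the dishes and the control strip.

```bash
python3 - <<'E'
from h import *
t=load('top');s=load('side')
a=cv2.resize(t['pixels'][195:295,170:270],(400,400),interpolation=cv2.INTER_CUBIC)
b=cv2.resize(s['pixels'][280:380,310:430],(400,333),interpolation=cv2.INTER_CUBIC)
c=cv2.resize(t['pixels'][115:225,225:385],(800,550)[:2],interpolation=cv2.INTER_CUBIC)
im=np.zeros((400,800,3),np.uint8); im[:,:400]=a; im[:333,400:]=b
cv2.imwrite('pics/c1.png',im[:,:,::-1]);cv2.imwrite('pics/c2.png',c[:,:,::-1])
for n,z in(((209,212),.013),((205,248),.013),((235,237),.013),((189,277),.013),((444,220),.058),((446,245),.058),((367,280),.055)):
    print(n,world(t,*n,z).round(4),world(t,*n).round(4))
E
```

```text
(209, 212) [0.5117 0.2642 0.013 ] [0.5117 0.2643 0.0128]
(205, 248) [0.4177 0.2712 0.013 ] [0.4177 0.2711 0.0132]
(235, 237) [0.4472 0.1942 0.013 ] [0.4473 0.1939 0.0144]
(189, 277) [0.3427 0.3095 0.013 ] [0.3429 0.309  0.0146]
(444, 220) [ 0.4984 -0.3411  0.058 ] [ 0.4984 -0.3413  0.0574]
(446, 245) [ 0.4355 -0.3453  0.058 ] [ 0.4354 -0.3462  0.0557]
(367, 280) [ 0.3459 -0.1462  0.055 ] [ 0.3454 -0.1468  0.0515]
```

View pics/c1.png

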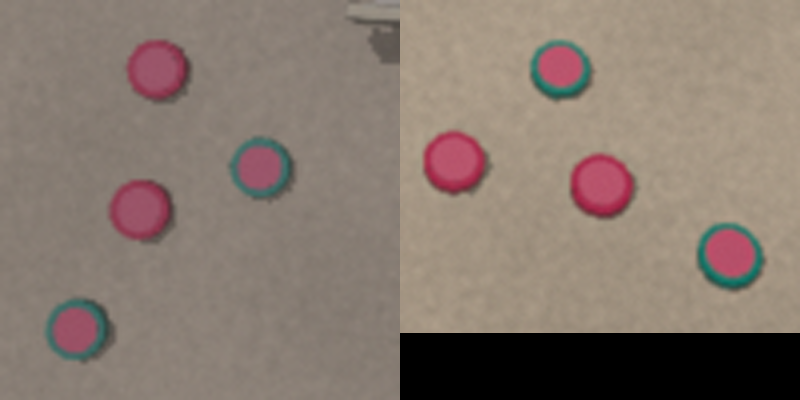

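View pics/c2.png

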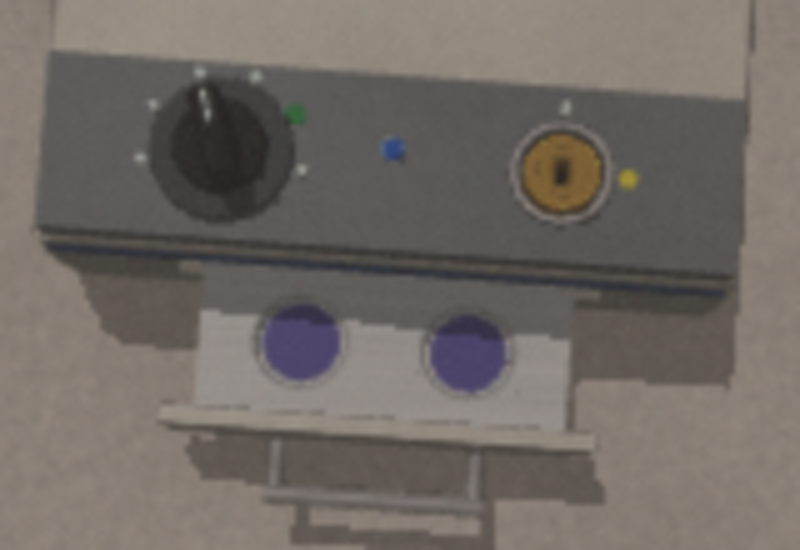

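Only the all-magenta dishes (209,212) and (205,248) are mine. The other two are turquoise-bodied and stand about 1.5 mm higher. The selector line points at the third dot, with the green dot two clicks clockwise. Next I'll work out the geometry.

```bash
python3 - <<'E'
from h import *
t=load('top');s=load('side')
c=lambda u,v:(225+(u+.5)/5-.5,115+(v+.5)/5-.5)
P={}
for n,u,v,z in(('stripFL',40,228,.13),('stripFR',729,274,.13),('stripBL',50,50,.13),('stripBR',745,100,.13),('slot',562,171,.136),('yellow',628,180,.13),('kdot',566,108,.13),
 ('disc',222,148,.144),('bartop',220,142,.174),('lineend',200,87,.174),('green',296,114,.13),('d0',139,157,.13),('d1',152,103,.13),('d2',200,72,.13),('d3',256,75,.13),('d5',302,170,.13),('nest0',300,343,.043),('nest1',467,353,.043),('hL',265,495,.06),('hR',483,507,.06),('plL',160,410,.079),('plR',594,443,.079)):
    q=c(u,v);P[n]=world(t,*q,z); d=world(t,*q); print(n,P[n][:2].round(4),'depth',d.round(4))
f=lambda a,b:np.degrees(np.arctan2(*(P[b]-P[a])[[1,0]]))
for a,b in(('stripFL','stripFR'),('stripBL','stripBR'),('stripFL','stripBL'),('stripFR','stripBR'),('nest0','nest1'),('hL','hR'),('plL','plR'),('slot','yellow'),('disc','green')):print(a,b,round(f(a,b),2),np.linalg.norm(P[a]-P[b]).round(4))
# circle through the dots
D=np.array([P[k][:2] for k in('d0','d1','d2','d3','green','d5')])
A=np.c_[2*D,np.ones(6)];x=np.linalg.lstsq(A,(D**2).sum(1),rcond=None)[0];print('dot circle',x[:2],[round(float(np.degrees(np.arctan2(*(p-x[:2])[::-1]))),1) for p in D])
# bar point cloud
for n,sn in(('top',t),('side',s)):
    c3=cloud(sn);m=(c3[...,2]>.165)&(c3[...,2]<.18)&(np.hypot(c3[...,0]-x[0],c3[...,1]-x[1])<.04)
    q=c3[m][:,:2];w,V=np.linalg.eigh(np.cov(q.T));print(n,'bar',len(q),q.mean(0),np.degrees(np.arctan2(V[1,1],V[0,1])),c3[m][:,2].mean())
# block & red head
hsv=cv2.cvtColor(t['pixels'],cv2.COLOR_RGB2HSV);c3=cloud(t)
r=t['pixels'].astype(int);m=(r[...,0]>90)&(r[...,1]<50)&(r[...,2]<50);m[:200]=0;m[:,:430]=0;m[260:]=0;m[:,470:]=0
q=c3[m&(c3[...,2]>.05)];print('red',len(q),q.mean(0),q.min(0),q.max(0))
m=(c3[...,2]>.027)&(c3[...,2]<.037)&(c3[...,1]<-.28)&(c3[...,1]>-.42)&(c3[...,0]>.35)&(c3[...,0]<.58)
q=c3[m];print('block',cv2.minAreaRect(q[:,:2].astype(np.float32)),q.mean(0))
E
```

```text
stripFL [0.6292 0.1814] depth [0.6295 0.1817 0.1283]
stripFR [ 0.6131 -0.1417] depth [ 0.6135 -0.1421  0.1276]
stripBL [0.7141 0.1794] depth [0.7135 0.179  0.132 ]
stripBR [ 0.6965 -0.1491] depth [ 0.7025 -0.153   0.1069]
slot [ 0.6594 -0.0622] depth [ 0.6638 -0.0636  0.1161]
yellow [ 0.657  -0.0938] depth [ 0.6564 -0.0935  0.1327]
kdot [ 0.691  -0.0642] depth [ 0.6912 -0.0642  0.1293]
disc [0.6656 0.0958] depth [0.6586 0.0922 0.1747]
bartop [0.6615 0.0932] depth [0.6616 0.0933 0.1733]
lineend [0.6862 0.1027] depth [0.6859 0.1026 0.175 ]
green [0.6856 0.0631] depth [0.6854 0.063  0.1312]
d0 [0.6637 0.1362] depth [0.6635 0.1361 0.1309]
d1 [0.6896 0.1308] depth [0.6894 0.1307 0.1308]
d2 [0.7049 0.1087] depth [0.7046 0.1085 0.1312]
d3 [0.704  0.0823] depth [0.7037 0.0822 0.1312]
d5 [0.659  0.0598] depth [0.659  0.0598 0.1298]
nest0 [0.5875 0.0654] depth [0.5873 0.0653 0.0441]
nest1 [ 0.5837 -0.0206] depth [ 0.5833 -0.0205  0.0466]
hL [0.5085 0.0801] depth [0.5084 0.0799 0.0621]
hR [ 0.504  -0.0294] depth [ 0.5059 -0.0313 -0.0042]
plL [0.5489 0.1308] depth [0.5488 0.1307 0.0798]
plR [ 0.5359 -0.0833] depth [ 0.5359 -0.0833  0.079 ]
stripFL stripFR -92.86 0.3235
stripBL stripBR -93.07 0.3289
stripFL stripBL -1.34 0.0848
stripFR stripBR -5.06 0.0837
nest0 nest1 -92.52 0.0861
hL hR -92.32 0.1096
plL plR -93.48 0.2146
slot yellow -94.38 0.0323
disc green -58.45 0.0408
dot circle [0.6679859  0.09775885] [96.3, 56.8, 16.5, -23.2, -63.0, -103.3]
top bar 117 [0.66620084 0.09685209] -165.2685478747906 0.17319084818356925
side bar 144 [0.66737812 0.10193927] -164.041822371474 0.17189166404774928
red 29 [ 0.49935981 -0.34288868  0.05644989] [ 0.48832075 -0.34684996  0.05328499] [ 0.51122254 -0.33827075  0.05955575]
block ((0.46702608466148376, -0.3456546664237976), (0.129999577999115, 0.04684816673398018), 4.2573933601379395) [ 0.4668416  -0.34440478  0.03118431]
```

Geometry checks out: unit yaw about -2.9°, tray open about 75 mm, handle bar centre near (0.506, 0.025). I'll move above the handle.

```bash
python3 -c "
from h import *
delta(.5063,.0254,.15,-2.8)"
```

```text
shift cm [-44.72 -38.52   8.1 ] turn [-0.     0.002  1.179] j6 -10.2
```

jog_arm(increments=[{"translation": [-44.7,-38.5,8.1],"turn": [0,0,1.179],"claw": -0.46},{"translation": [-44.7,-38.5,8.1],"turn": [0,0,1.179],"claw": -0.46},{"translation": [-44.7,-38.5,8.1],"turn": [0,0,1.179],"claw": -0.46},{"translation": [-44.7,-38.5,8.1],"turn": [0,0,1.179],"claw": -0.46},{"translation": [-44.7,-38.5,8.1],"turn": [0,0,1.179],"claw": -0.46}])

```text
time: 0.72
tool_pos: [0.3931, 0.2807, 0.1885]
eef_rot: [180.0, 0.0, 100.7]
contact_force: [0.6, 0.3, 0.2]
gripper_width: 0.271
gripper_force: 0.0
```

```bash
python3 -c "
from h import *
delta(.5063,.0254,.15,-2.8);print(observe()['tool_pos'],observe()['gripper_width'])"
```

```text
shift cm [-27.19   6.39   3.85] turn [ 0.    -0.     0.236] j6 11.5
[0.39305242 0.28066856 0.18847498] 0.27090427957832
```

jog_arm(increments=[{"translation": [-27.2,6.4,3.85],"turn": [0,0,0.236]},{"translation": [-27.2,6.4,3.85],"turn": [0,0,0.236]},{"translation": [-27.2,6.4,3.85],"turn": [0,0,0.236]},{"translation": [-27.2,6.4,3.85],"turn": [0,0,0.236]},{"translation": [-27.2,6.4,3.85],"turn": [0,0,0.236]}])

```text
invalid input at $.increments[0]: expected keys translation, turn, claw
```

```bash
python3 - <<'E'
from h import *
delta(.5063,.0254,.042,-2.8);o=observe();print(o['tool_pos'],o['eef_rot'],o['gripper_width'])
s=snap('side')
cv2.imwrite('pics/s1.png',cv2.resize(s['pixels'][150:290,250:410],(800,700))[:600,:,::-1])
E
```

```text
shift cm [-27.19   6.39  14.65] turn [ 0.    -0.     0.236] j6 11.5
[0.39305242 0.28066856 0.18847498] [1.79989603e+02 1.83569565e-03 1.00701004e+02] 0.27090427957832
```

View pics/s1.png

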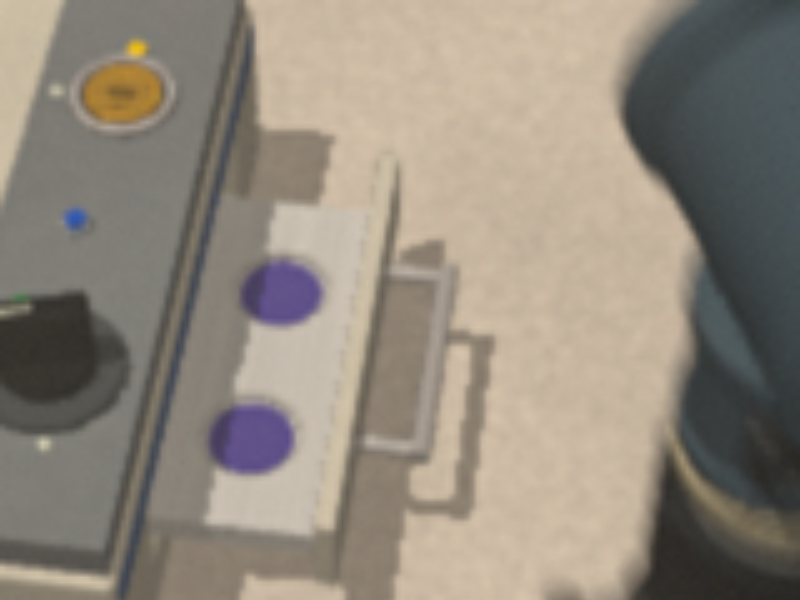

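The move was refused because every row needs a claw value. The picture shows the handle bar from crop (447,268) to (422,455). I'll retry and cross-check the handle position from it.

jog_arm(increments=[{"translation": [-27.2,6.4,3.85],"turn": [0,0,0.236],"claw": -0.46},{"translation": [-27.2,6.4,3.85],"turn": [0,0,0.236],"claw": -0.46},{"translation": [-27.2,6.4,3.85],"turn": [0,0,0.236],"claw": -0.46},{"translation": [-27.2,6.4,3.85],"turn": [0,0,0.236],"claw": -0.46},{"translation": [-27.2,6.4,3.85],"turn": [0,0,0.236],"claw": -0.46}])

```text
time: 1.4
tool_pos: [0.5087, 0.0249, 0.1497]
eef_rot: [180.0, 0.0, 87.4]
contact_force: [0.2, 1.4, -0.0]
gripper_width: 0.271
gripper_force: 0.0
```

```bash
python3 - <<'E'
from h import *
s=load('side')
for u,v in((447,268),(422,455)): print(world(s,250+u/5,150+v/5,.062))
for u,v in((122,93),): print('slot',world(s,250+u/5,150+v/5,.136))
delta(.5063,.0254,.042,-2.8);o=observe();print(o['tool_pos'],o['eef_rot'],o['gripper_width'])
E
```

```text
[ 0.50387147 -0.02481947  0.062     ]
[0.50813616 0.08334059 0.062     ]
slot [ 0.65841096 -0.05641349  0.136     ]
shift cm [ 0.04 -0.25 10.77] turn [ 0.    -0.     0.003] j6 -7.1
[0.50873602 0.02488928 0.14974851] [1.79980453e+02 1.64519765e-02 8.73677392e+01] 0.2705697247804694
```

jog_arm(increments=[{"translation": [0,-0.25,4],"turn": [0,0,0],"claw": -0.46},{"translation": [0,-0.25,8],"turn": [0,0,0],"claw": -0.46},{"translation": [0,-0.25,10.7],"turn": [0,0,0],"claw": -0.46},{"translation": [0,-0.25,10.7],"turn": [0,0,0],"claw": -0.46}])

```text
time: 1.9
tool_pos: [0.5033, 0.0282, 0.0414]
eef_rot: [-179.7, -0.0, 87.5]
contact_force: [0.7, -0.1, 0.9]
gripper_width: 0.272
gripper_force: 0.0
```

jog_arm(increments=[{"translation": [0,0,0],"turn": [0,0,0],"claw": -1},{"translation": [0,0,0],"turn": [0,0,0],"claw": -1},{"translation": [0,0,0],"turn": [0,0,0],"claw": -1},{"translation": [0,0,0],"turn": [0,0,0],"claw": -1}])

```text
time: 2.4
tool_pos: [0.5055, 0.0279, 0.0438]
eef_rot: [179.9, -0.0, 87.5]
contact_force: [0.7, 1.2, -5.0]
gripper_width: 0.091
gripper_force: 58.5
```

jog_arm(increments=[{"translation": [0,-1.6,0],"turn": [0,0,0],"claw": -1},{"translation": [0,-3.2,0],"turn": [0,0,0],"claw": -1},{"translation": [0,-4.8,0],"turn": [0,0,0],"claw": -1},{"translation": [0,-6.2,0],"turn": [0,0,0],"claw": -1},{"translation": [0,-6.8,0],"turn": [0,0,0],"claw": -1}])

```text
time: 3.02
tool_pos: [0.4362, 0.0315, 0.0437]
eef_rot: [-180.0, -0.0, 87.5]
contact_force: [2.0, 7.4, -5.9]
gripper_width: 0.087
gripper_force: 59.6
```

jog_arm(increments=[{"translation": [0,-0.2,0],"turn": [0,0,0],"claw": -1},{"translation": [0,-0.4,0],"turn": [0,0,0],"claw": -1},{"translation": [0,-0.4,0],"turn": [0,0,0],"claw": -1}])

```text
time: 3.4
tool_pos: [0.433, 0.0317, 0.0437]
eef_rot: [180.0, -0.0, 87.5]
contact_force: [0.9, 6.5, -4.0]
gripper_width: 0.091
gripper_force: 59.7
```

jog_arm(increments=[{"translation": [0,0,0],"turn": [0,0,0],"claw": -0.46},{"translation": [0,0,0],"turn": [0,0,0],"claw": -0.46},{"translation": [0,0,-5],"turn": [0,0,0],"claw": -0.46},{"translation": [0,0,-10.5],"turn": [0,0,0],"claw": -0.46},{"translation": [0,0,-10.5],"turn": [0,0,0],"claw": -0.46}])

```text
time: 4.03
tool_pos: [0.4357, 0.0302, 0.152]
eef_rot: [179.5, 0.1, 87.5]
contact_force: [0.4, -0.9, 1.3]
gripper_width: 0.271
gripper_force: 0.0
```

jog_arm(increments=[{"translation": [14,0,-10.5],"turn": [0,0,0],"claw": 0.4},{"translation": [14,0,-10.5],"turn": [0,0,0],"claw": 0.4},{"translation": [14,0,-10.5],"turn": [0,0,0],"claw": 0.4},{"translation": [14,0,-10.5],"turn": [0,0,0],"claw": 0.4}])

```text
time: 4.53
tool_pos: [0.4402, 0.1729, 0.255]
eef_rot: [179.7, -0.1, 87.8]
contact_force: [0.8, -0.7, -0.4]
gripper_width: 0.698
gripper_force: 0.0
```

```bash
python3 - <<'E'
from h import *
print(observe()['tool_pos'])
t=snap('top');s=snap('side')
for n,q in(('top',t),('side',s)):
    h=cv2.cvtColor(q['pixels'],cv2.COLOR_RGB2HSV)
    m=((h[...,0]>160)&(h[...,0]<178)&(h[...,1]>110)&(h[...,2]>70)).astype(np.uint8)
    k,_,st,ce=cv2.connectedComponentsWithStats(m)
    for i in range(1,k):
        if st[i,4]>25: print(n,st[i],ce[i].round(1),world(q,*ce[i],.012).round(4))
im=np.zeros((600,800,3),np.uint8)
im[:,:]=cv2.resize(t['pixels'][130:280,180:380],(800,600),interpolation=cv2.INTER_CUBIC)
cv2.imwrite('pics/c3.png',im[:,:,::-1])
E
```

```text
[0.44016898 0.17285962 0.25495503]
top [231 233   8   8  59] [234.5 236.4] [0.4486 0.1959 0.012 ]
side [352 294  12  12 113] [357.6 299.4] [0.4492 0.1967 0.012 ]
side [317 320  18  18 254] [325.7 328.1] [0.5123 0.2684 0.012 ]
side [361 326  19  19 268] [370.  335.2] [0.4206 0.2761 0.012 ]
side [402 349  14  14 146] [408.7 355.5] [0.3427 0.3123 0.012 ]
```

View pics/c3.png

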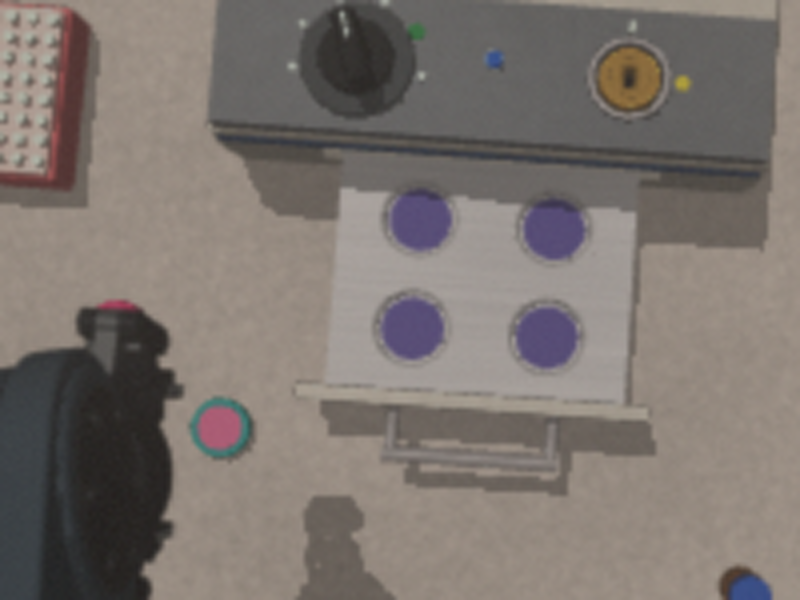

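Tray is out with four empty nests: front (412,328) and (547,338), rear (421,219) and (554,229) in the crop. Next is dish A at about (0.512, 0.266).

```bash
python3 - <<'E'
from h import *
t=load('top')
for u,v in((412,328),(547,338),(421,219),(554,229)): print(world(t,180+(u+.5)/4-.5,130+(v+.5)/4-.5,.043).round(4))
delta(.512,.2665,.08,87)
E
```

```text
[0.5143 0.0689 0.043 ]
[ 0.5091 -0.0175  0.043 ]
[0.5844 0.0646 0.043 ]
[ 0.5794 -0.021   0.043 ]
shift cm [ 9.93  7.   17.22] turn [-0.002 -0.003 -1.561] j6 10.1
```

jog_arm(increments=[{"translation": [9.9,7,8],"turn": [0,0,-0.9],"claw": 0.3},{"translation": [9.9,7,8],"turn": [0,0,-0.9],"claw": 0.3},{"translation": [9.9,7,8],"turn": [0,0,-0.9],"claw": 0.3},{"translation": [9.9,7,8],"turn": [0,0,-0.9],"claw": 0.3},{"translation": [9.9,7,8],"turn": [0,0,-0.9],"claw": 0.3}])

```text
time: 5.25
tool_pos: [0.5122, 0.2645, 0.1704]
eef_rot: [-179.7, -0.2, 139.3]
contact_force: [0.8, 0.4, 0.0]
gripper_width: 0.649
gripper_force: 0.0
```

```bash
python3 -c "
from h import *
delta(.512,.2665,.05,87)"
```

```text
shift cm [ 0.11  0.2  12.04] turn [ 0.002 -0.004 -0.659] j6 -33.0
```

jog_arm(increments=[{"translation": [0.1,0.2,4],"turn": [0,0,-0.66],"claw": 0.3},{"translation": [0.1,0.2,8],"turn": [0,0,-0.66],"claw": 0.3},{"translation": [0.1,0.2,12],"turn": [0,0,-0.66],"claw": 0.3},{"translation": [0.1,0.2,12],"turn": [0,0,-0.66],"claw": 0.3},{"translation": [0.1,0.2,12],"turn": [0,0,-0.66],"claw": 0.3}])

```text
time: 5.88
tool_pos: [0.5126, 0.2667, 0.051]
eef_rot: [-179.9, -0.3, 176.7]
contact_force: [-0.0, 0.5, 0.1]
gripper_width: 0.646
gripper_force: 0.0
```

```bash
python3 - <<'E'
from h import *
delta(.512,.2665,.004,87)
s=snap('side')
cv2.imwrite('pics/s2.png',cv2.resize(s['pixels'][265:365,270:430],(800,500),interpolation=cv2.INTER_CUBIC)[:,:,::-1])
E
```

```text
shift cm [ 0.04 -0.01  4.7 ] turn [ 0.    -0.    -0.005] j6 -70.3
```

View pics/s2.png

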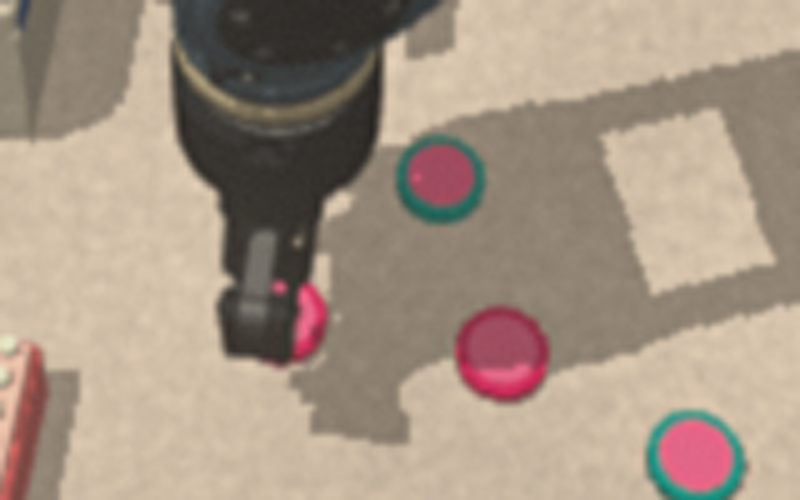

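The gripper appears slightly left (+x) of dish A. I'll check that numerically by projecting the fingertip.

```bash
python3 - <<'E'
from h import *
s=load('side')
o=observe();x,y,z=o['tool_pos']
for P in((x,y+.029,z),(x,y+.0435,z),(x,y+.029,z+.006),(x+.011,y+.0435,z),(x-.011,y+.0435,z),(.512,.2665,.013)):
    u,v=proj(s,P);print(np.round(P,3),(u-270)*5,(v-265)*5)
c=cloud(s)
# near-side finger surface points
m=(np.abs(c[...,0]-x)<.03)&(c[...,1]>.28)&(c[...,1]<.33)&(c[...,2]>.03)&(c[...,2]<.08)
q=c[m];print(len(q),q.min(0),q.max(0),np.median(q,0)); lo=q[q[:,2]<q[:,2].min()+.012]; print(lo.mean(0),lo.min(0),lo.max(0))
b=cv2.cvtColor(s['pixels'],cv2.COLOR_RGB2HSV);mm=(c[...,2]>.008)&(c[...,2]<.017)&(b[...,1]>110)&(np.hypot(c[...,0]-.512,c[...,1]-.266)<.03)
print('dishpts',c[mm].min(0),c[mm].max(0))
E
```

```text
[0.513 0.296 0.052] 270.8024587101923 337.3759360012684
[0.513 0.311 0.052] 267.7033505310101 372.2877890084959
[0.513 0.296 0.058] 270.79676359186607 330.8275865037106
[0.524 0.311 0.052] 239.6839610444627 370.0076384972496
[0.502 0.311 0.052] 295.76062623304466 374.5710226088167
[0.512 0.266 0.013] 279.78498551353937 310.5617025927626
1 [0.5051254  0.30413716 0.07313696] [0.5051254  0.30413716 0.07313696] [0.5051254  0.30413716 0.07313696]
[0.5051254  0.30413716 0.07313696] [0.5051254  0.30413716 0.07313696] [0.5051254  0.30413716 0.07313696]
dishpts [0.49479362 0.25339516 0.00917425] [0.51507473 0.28533893 0.01699577]
```

jog_arm(increments=[{"translation": [0,0,2.5],"turn": [0,0,0],"claw": 0.3},{"translation": [0,0,4.8],"turn": [0,0,0],"claw": 0.3},{"translation": [0,0,4.8],"turn": [0,0,0],"claw": 0.3}])

```text
time: 6.3
tool_pos: [0.5127, 0.2678, 0.0041]
eef_rot: [-179.9, -0.2, 176.8]
contact_force: [-0.4, 0.0, 0.3]
gripper_width: 0.644
gripper_force: 0.0
```

jog_arm(increments=[{"translation": [0,0,0],"turn": [0,0,0],"claw": -1},{"translation": [0,0,0],"turn": [0,0,0],"claw": -1},{"translation": [0,0,0],"turn": [0,0,0],"claw": -1},{"translation": [0,0,0],"turn": [0,0,0],"claw": -1}])

```text
time: 6.8
tool_pos: [0.5148, 0.269, 0.0066]
eef_rot: [180.0, 0.1, 176.9]
contact_force: [0.1, -0.8, 6.8]
gripper_width: 0.418
gripper_force: 60.4
```

jog_arm(increments=[{"translation": [0,0,-5],"turn": [0,0,0],"claw": -1},{"translation": [0,0,-11],"turn": [0,0,0],"claw": -1},{"translation": [0,0,-11],"turn": [0,0,0],"claw": -1}])

```text
time: 7.18
tool_pos: [0.5174, 0.2701, 0.1202]
eef_rot: [179.8, 0.6, 176.9]
contact_force: [0.1, 0.0, -0.2]
gripper_width: 0.413
gripper_force: 59.9
```

```bash
python3 - <<'E'
from h import *
delta(.514,.071,.115,87)
o=observe();print(o['tool_pos'],o['gripper_width'])
s=snap('side');c=cloud(s);h=cv2.cvtColor(s['pixels'],cv2.COLOR_RGB2HSV)
m=(h[...,0]>160)&(h[...,0]<178)&(h[...,1]>110)&(h[...,2]>70)&(c[...,2]>.06)
q=c[m];print(len(q),q.min(0),q.max(0),np.median(q,0))
E
```

```text
shift cm [ -0.74 -19.9    0.45] turn [-0.     0.    -0.002] j6 -70.3
[0.51735198 0.27014023 0.12021248] 0.4133979792159848
55 [0.47805175 0.26267329 0.12217296] [0.50798165 0.71167268 0.97081824] [0.50347726 0.2790786  0.12632543]
```

jog_arm(increments=[{"translation": [-0.3,-5,0.4],"turn": [0,0,0],"claw": -1},{"translation": [-0.3,-10,0.4],"turn": [0,0,0],"claw": -1},{"translation": [-0.5,-15,0.4],"turn": [0,0,0],"claw": -1},{"translation": [-0.5,-19.9,0.4],"turn": [0,0,0],"claw": -1},{"translation": [-0.5,-19.9,0.4],"turn": [0,0,0],"claw": -1}])

```text
time: 7.85
tool_pos: [0.5069, 0.0671, 0.1099]
eef_rot: [-180.0, -0.2, 176.6]
contact_force: [0.5, 0.2, -0.1]
gripper_width: 0.412
gripper_force: 60.0
```

jog_arm(increments=[{"translation": [0,0,3],"turn": [0,0,0],"claw": -1},{"translation": [0,0,4.5],"turn": [0,0,0],"claw": -1},{"translation": [0,0,4.5],"turn": [0,0,0],"claw": -1}])

```text
time: 8.22
tool_pos: [0.5066, 0.0707, 0.0647]
eef_rot: [180.0, -0.2, 176.9]
contact_force: [0.9, 0.2, -0.3]
gripper_width: 0.414
gripper_force: 60.0
```

```bash
python3 - <<'E'
from h import *
delta(.514,.071,.055,87)
o=observe();print(o['tool_pos'],o['eef_rot'],o['gripper_width'])
s=snap('side')
cv2.imwrite('pics/s3.png',cv2.resize(s['pixels'][180:300,260:380],(600,600),interpolation=cv2.INTER_CUBIC)[:,:,::-1])
x,y,z=o['tool_pos']
for P in((x,y+.02,z),(x,y+.034,z),(x+.011,y+.034,z),(x-.011,y+.034,z),(x,y,z-.0066),(x,y,z+.0064)): print(np.round(P,3),(np.array(proj(s,P))-[260,180])*5)
E
```

```text
shift cm [-0.74  0.06  0.97] turn [ 0.     0.    -0.001] j6 -91.5
[0.50661621 0.07074537 0.0647234 ] [179.98780612  -0.24162207 176.9465552 ] 0.4138481232447372
[0.507 0.091 0.065] [374.34042312 315.46455936]
[0.507 0.105 0.065] [372.12302487 341.72997084]
[0.518 0.105 0.065] [347.1968838  339.97745812]
[0.496 0.105 0.065] [397.07910509 343.48458853]
[0.507 0.071 0.058] [377.19319034 287.15898694]
[0.507 0.071 0.071] [377.69343694 270.37975825]
```

View pics/s3.png

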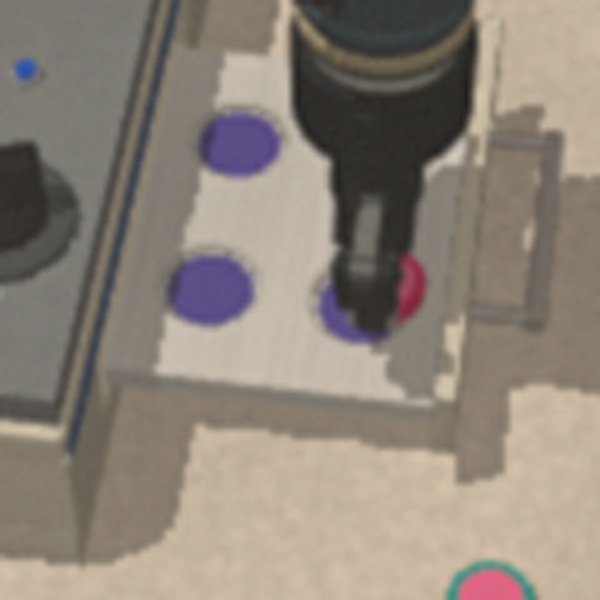

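```bash
python3 - <<'E'
from h import *
s=load('side')
for u,v,z in((362,298,.043),(210,290,.043),(240,145,.043)): print(world(s,260+u/5,180+v/5,z).round(4))
print(world(s,260+384/5,180+285/5,.065))
delta(.517,.0712,.060,87)
E
```

```text
[0.5136 0.0667 0.043 ]
[0.5833 0.0681 0.043 ]
[ 0.5784 -0.0173  0.043 ]
[0.50344521 0.07414414 0.065     ]
shift cm [-0.95  0.11  0.56] turn [ 0.     0.    -0.001] j6 -91.5
```

jog_arm(increments=[{"translation": [-1.0,0.05,0],"turn": [0,0,0],"claw": -1},{"translation": [-1.0,0.05,0.4],"turn": [0,0,0],"claw": -1},{"translation": [-1.0,0.05,0.4],"turn": [0,0,0],"claw": -1}])

```text
time: 8.65
tool_pos: [0.5182, 0.0699, 0.0624]
eef_rot: [180.0, 0.0, 176.9]
contact_force: [0.3, 0.2, 0.2]
gripper_width: 0.415
gripper_force: 60.0
```

jog_arm(increments=[{"translation": [0,0,0.5],"turn": [0,0,0],"claw": -1},{"translation": [0,0,0.8],"turn": [0,0,0],"claw": -1},{"translation": [0,0,0.8],"turn": [0,0,0],"claw": -1}])

```text
time: 9.02
tool_pos: [0.5177, 0.0698, 0.0539]
eef_rot: [180.0, -0.1, 176.9]
contact_force: [0.7, 0.1, -0.3]
gripper_width: 0.415
gripper_force: 60.0
```

jog_arm(increments=[{"translation": [0.12,0.06,0.15],"turn": [0,0,0],"claw": -1},{"translation": [0.12,0.06,0.3],"turn": [0,0,0],"claw": -1},{"translation": [0.12,0.06,0.3],"turn": [0,0,0],"claw": -1}])

```text
time: 9.4
tool_pos: [0.5168, 0.0705, 0.0512]
eef_rot: [180.0, -0.0, 176.9]
contact_force: [0.3, 0.8, 0.3]
gripper_width: 0.418
gripper_force: 60.0
```

Release gently, open a little, then rise.

jog_arm(increments=[{"translation": [0,0,0.05],"turn": [0,0,0],"claw": 0.25},{"translation": [0,0,0],"turn": [0,0,0],"claw": 0.25},{"translation": [0,0,-0.5],"turn": [0,0,0],"claw": 0.25},{"translation": [0,0,-4],"turn": [0,0,0],"claw": 0.25},{"translation": [0,0,-8],"turn": [0,0,0],"claw": 0.25}])

```text
time: 10.02
tool_pos: [0.5164, 0.0705, 0.1319]
eef_rot: [180.0, -0.1, 176.9]
contact_force: [0.6, -0.5, 0.3]
gripper_width: 0.628
gripper_force: 0.0
```

```bash
cat > look.py <<'E'
from h import *
o=observe();print(o['tool_pos'].round(4),o['eef_rot'].round(1),o['joint_pos'].round(1))
for n in('top','side'):
    q=snap(n);c=cloud(q);h=cv2.cvtColor(q['pixels'],cv2.COLOR_RGB2HSV)
    m=((h[...,0]>160)&(h[...,0]<178)&(h[...,1]>110)&(h[...,2]>70)).astype(np.uint8)
    k,lab,st,ce=cv2.connectedComponentsWithStats(m)
    for i in range(1,k):
        if st[i,4]>25:
            z=np.median(c[lab==i][:,2]); 
            A=c[(lab==i)&(np.abs(c[...,2]-z)<.006)]
            co=np.linalg.lstsq(np.c_[A[:,:2]-A[:,:2].mean(0),np.ones(len(A))],A[:,2],rcond=None)[0]
            print(n,st[i],'z',z.round(4),world(q,*ce[i],z).round(4),'tilt',co[:2].round(3))
E
python3 look.py; python3 -c "
from h import *
delta(.419,.2735,.16,87)"
```

```text
[0.5164 0.0705 0.1319] [ 1.800e+02 -1.000e-01  1.769e+02] [ -4.5  30.8 102.2   0.   47.1 -91.4]
top [230 233  10   9  63] z 0.0139 [0.4482 0.1951 0.0139] tilt [ 0.005 -0.077]
top [184 273   6  10  49] z 0.0146 [0.3422 0.3145 0.0146] tilt [ 0.056 -0.025]
side [323 233  17  15 202] z 0.055 [0.5155 0.0759 0.055 ] tilt [-0.005 -0.014]
side [352 294  12  12 113] z 0.0128 [0.4493 0.1971 0.0128] tilt [-0.01   0.048]
side [361 326  19  19 268] z 0.0126 [0.4205 0.2764 0.0126] tilt [-0.014 -0.004]
side [402 349  14  14 146] z 0.0131 [0.3429 0.3128 0.0131] tilt [-0.012  0.054]
shift cm [11.15 19.74 -2.57] turn [-0.    -0.    -0.002] j6 -91.4
```

Dish A sits flat, with its lid at z≈55 mm. Now dish B.

jog_arm(increments=[{"translation": [2.8,4.9,-2],"turn": [0,0,0],"claw": 0.3},{"translation": [5.6,9.9,-2],"turn": [0,0,0],"claw": 0.3},{"translation": [8.4,14.8,-2],"turn": [0,0,0],"claw": 0.3},{"translation": [11.2,19.7,-2],"turn": [0,0,0],"claw": 0.3},{"translation": [11.2,19.7,2],"turn": [0,0,0],"claw": 0.3}])

```text
time: 10.75
tool_pos: [0.4155, 0.2772, 0.1127]
eef_rot: [179.8, 0.3, 177.2]
contact_force: [-0.4, -0.6, -0.3]
gripper_width: 0.655
gripper_force: 0.0
```

```bash
python3 look.py; python3 -c "
from h import *
delta(.419,.274,.05,87)"
```

```text
[0.4155 0.2772 0.1127] [179.8   0.3 177.2] [ 20.9  31.4 106.4   0.   41.8 -66.4]
top [274 204  15  15 150] z 0.0558 [0.5148 0.0714 0.0558] tilt [0.004 0.004]
top [231 233   8   8  58] z 0.0133 [0.4488 0.1958 0.0133] tilt [-0.001 -0.039]
top [198 240  15  13 113] z 0.0133 [0.4252 0.2703 0.0133] tilt [0.011 0.008]
top [184 273  10  10  74] z 0.0138 [0.3421 0.311  0.0138] tilt [ 0.036 -0.035]
side [323 233  17  15 203] z 0.0555 [0.5155 0.0763 0.0555] tilt [ 0.002 -0.053]
side [352 294  12  12 113] z 0.0131 [0.4493 0.1973 0.0131] tilt [-0.026  0.004]
side [361 326  19  19 246] z 0.0128 [0.4212 0.2778 0.0128] tilt [-0.006 -0.015]
side [402 349  14  14 145] z 0.0131 [0.3429 0.3129 0.0131] tilt [-0.005  0.026]
shift cm [-0.71  0.14  5.84] turn [-0.     0.     0.001] j6 -66.5
```

jog_arm(increments=[{"translation": [-0.7,0.1,3],"turn": [0,0,0],"claw": 0.3},{"translation": [-0.7,0.1,6.5],"turn": [0,0,0],"claw": 0.3},{"translation": [-0.7,0.1,6.5],"turn": [0,0,0],"claw": 0.3},{"translation": [-0.7,0.1,6.5],"turn": [0,0,0],"claw": 0.3}])

```text
time: 11.35
tool_pos: [0.4235, 0.2736, 0.0473]
eef_rot: [180.0, 0.1, 176.8]
contact_force: [0.7, 0.0, 0.0]
gripper_width: 0.647
gripper_force: 0.0
```

```bash
python3 -c "
from h import *
delta(.4195,.274,.004,87)"
```

```text
shift cm [0.41 0.01 4.33] turn [-0.     0.    -0.003] j6 -66.7
```

jog_arm(increments=[{"translation": [0.4,0,2],"turn": [0,0,0],"claw": 0.3},{"translation": [0.4,0,4.3],"turn": [0,0,0],"claw": 0.3},{"translation": [0.4,0,4.3],"turn": [0,0,0],"claw": 0.3},{"translation": [0.4,0,4.3],"turn": [0,0,0],"claw": 0.3}])

```text
time: 11.85
tool_pos: [0.4198, 0.2744, 0.0047]
eef_rot: [179.9, 0.1, 176.9]
contact_force: [-0.2, 0.3, 1.3]
gripper_width: 0.649
gripper_force: 0.0
```

jog_arm(increments=[{"translation": [0,0,0],"turn": [0,0,0],"claw": -1},{"translation": [0,0,0],"turn": [0,0,0],"claw": -1},{"translation": [0,0,0],"turn": [0,0,0],"claw": -1},{"translation": [0,0,0],"turn": [0,0,0],"claw": -1}])

```text
time: 12.35
tool_pos: [0.4197, 0.2744, 0.0051]
eef_rot: [179.9, 0.1, 176.9]
contact_force: [-1.3, -0.3, 7.9]
gripper_width: 0.423
gripper_force: 59.0
```

jog_arm(increments=[{"translation": [0,0,-5],"turn": [0,0,0],"claw": -1},{"translation": [0,0,-10],"turn": [0,0,0],"claw": -1},{"translation": [0,0,-12],"turn": [0,0,0],"claw": -1},{"translation": [-2,-5,-12],"turn": [0,0,0],"claw": -1},{"translation": [-4,-10,-12],"turn": [0,0,0],"claw": -1}])

```text
time: 12.98
tool_pos: [0.454, 0.1716, 0.1247]
eef_rot: [180.0, 0.2, 177.0]
contact_force: [0.3, 0.1, -0.9]
gripper_width: 0.417
gripper_force: 59.9
```

```bash
python3 -c "
from h import *
delta(.509,-.0165,.125,87);print(observe()['gripper_width'])"
```

```text
shift cm [ -6.46 -18.51  -0.02] turn [ 0.    -0.     0.001] j6 -79.5
0.4169843450606243
```

jog_arm(increments=[{"translation": [-2,-5,0],"turn": [0,0,0],"claw": -1},{"translation": [-4,-10,0],"turn": [0,0,0],"claw": -1},{"translation": [-6,-15,0],"turn": [0,0,0],"claw": -1},{"translation": [-6.4,-18.5,0],"turn": [0,0,0],"claw": -1},{"translation": [-6.4,-18.5,0],"turn": [0,0,0],"claw": -1}])

```text
time: 13.6
tool_pos: [0.508, -0.0186, 0.124]
eef_rot: [-180.0, 0.1, 176.6]
contact_force: [-0.5, -0.4, 0.5]
gripper_width: 0.418
gripper_force: 60.0
```

jog_arm(increments=[{"translation": [0,0,3],"turn": [0,0,0],"claw": -1},{"translation": [0,0,6],"turn": [0,0,0],"claw": -1},{"translation": [0,0,6],"turn": [0,0,0],"claw": -1},{"translation": [0,0,6],"turn": [0,0,0],"claw": -1}])

```text
time: 14.1
tool_pos: [0.5074, -0.0154, 0.0641]
eef_rot: [-180.0, 0.0, 177.0]
contact_force: [-0.4, -0.5, 0.1]
gripper_width: 0.416
gripper_force: 60.0
```

```bash
python3 -c "
from h import *
delta(.509,-.0168,.051,87);print(observe()['tool_pos'])"; python3 look.py
```

```text
shift cm [-0.16 -0.13  1.31] turn [-0.    -0.    -0.001] j6 -101.3
[ 0.5074408  -0.01538744  0.06413962]
[ 0.5074 -0.0154  0.0641] [-180.    0.  177.] [ -14.4   37.   106.5    0.    36.4 -101.3]
top [274 204   7  12  33] z 0.0557 [0.5201 0.0842 0.0557] tilt [-0.056 -0.141]
top [231 233   8   8  60] z 0.0135 [0.4485 0.1955 0.0135] tilt [ 0.019 -0.021]
top [184 273  10  10  77] z 0.014 [0.3424 0.3106 0.014 ] tilt [0.081 0.019]
side [341 201   4  11  29] z 0.0714 [ 0.4952 -0.0098  0.0714] tilt [ 0.247 -0.015]
side [323 233  17  15 202] z 0.0554 [0.5155 0.0761 0.0554] tilt [ 0.008 -0.013]
side [352 294  12  12 112] z 0.0129 [0.4492 0.1971 0.0129] tilt [0.021 0.026]
side [402 349  14  14 146] z 0.0132 [0.3429 0.3128 0.0132] tilt [0.005 0.041]
```

jog_arm(increments=[{"translation": [-0.15,-0.12,0.5],"turn": [0,0,0],"claw": -1},{"translation": [-0.15,-0.12,1.0],"turn": [0,0,0],"claw": -1},{"translation": [-0.15,-0.12,1.35],"turn": [0,0,0],"claw": -1},{"translation": [-0.15,-0.12,1.35],"turn": [0,0,0],"claw": -1}])

```text
time: 14.7
tool_pos: [0.5083, -0.0174, 0.0494]
eef_rot: [180.0, -0.1, 176.9]
contact_force: [0.5, 0.1, -0.4]
gripper_width: 0.416
gripper_force: 60.0
```

jog_arm(increments=[{"translation": [0,0,0.05],"turn": [0,0,0],"claw": 0.2},{"translation": [0,0,0],"turn": [0,0,0],"claw": 0.2},{"translation": [0,0,-0.5],"turn": [0,0,0],"claw": 0.2},{"translation": [0,0,-4],"turn": [0,0,0],"claw": 0.2},{"translation": [0,0,-8],"turn": [0,0,0],"claw": 0.2}])

```text
time: 15.32
tool_pos: [0.5081, -0.0173, 0.1305]
eef_rot: [180.0, -0.1, 176.9]
contact_force: [1.0, -0.5, 0.2]
gripper_width: 0.603
gripper_force: 0.0
```

jog_arm(increments=[{"translation": [6,0,-4],"turn": [0,0,0],"claw": -1},{"translation": [12,0,-4],"turn": [0,0,0],"claw": -1},{"translation": [12,0,-4],"turn": [0,0,0],"claw": -1},{"translation": [12,0,-4],"turn": [0,0,0],"claw": -1}])

```text
time: 15.82
tool_pos: [0.3894, -0.0111, 0.1704]
eef_rot: [-180.0, 0.1, 176.9]
contact_force: [-0.3, -0.6, -0.4]
gripper_width: -0.0
gripper_force: 0.0
```

```bash
python3 look.py
python3 - <<'E'
from h import *
t=load('top')
cv2.imwrite('pics/c4.png',cv2.resize(t['pixels'][170:270,240:370],(780,600),interpolation=cv2.INTER_CUBIC)[:,:,::-1])
E
```

```text
[ 0.3894 -0.0111  0.1704] [-1.800e+02  1.000e-01  1.769e+02] [ -18.2   18.7  118.2    0.    42.9 -105.1]
top [274 204  15  15 159] z 0.0562 [0.5147 0.0712 0.0562] tilt [0.003 0.003]
top [309 207  15  15 177] z 0.0558 [ 0.509  -0.0163  0.0558] tilt [0.007 0.008]
top [231 233   8   8  57] z 0.0131 [0.4486 0.1957 0.0131] tilt [-0.018 -0.017]
top [184 273  10  10  72] z 0.0138 [0.3425 0.3111 0.0138] tilt [ 0.015 -0.04 ]
side [329 203  16  14 185] z 0.0553 [ 0.5096 -0.0113  0.0553] tilt [-0.013 -0.014]
side [323 233  17  15 203] z 0.0556 [0.5155 0.0763 0.0556] tilt [ 0.019 -0.04 ]
side [352 294  12  12 112] z 0.0132 [0.4492 0.1973 0.0132] tilt [0.003 0.012]
side [402 349  14  14 146] z 0.0129 [0.3429 0.3127 0.0129] tilt [-0.    0.04]
```

View pics/c4.png

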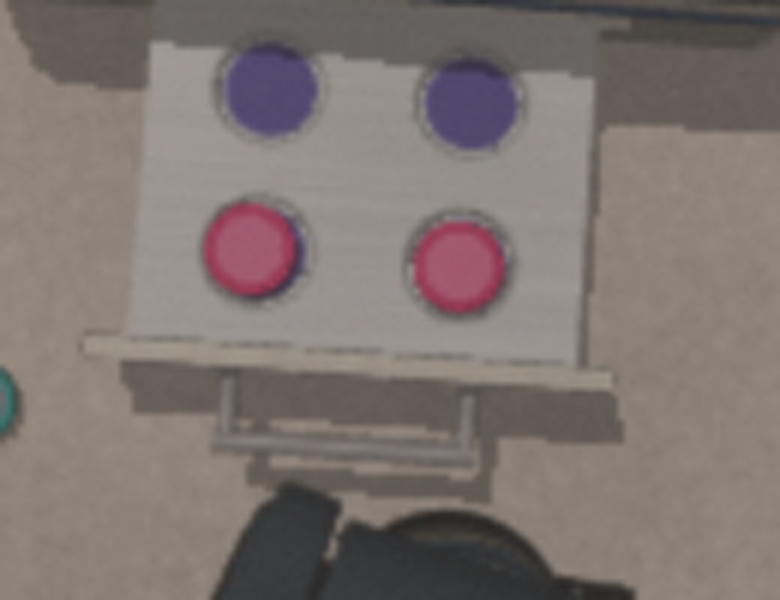

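Both dishes lie flat in the front nests, at (250,250) and (460,267) in the crop. Now I'll push the tray home with closed fingers on the middle of the bar.

```bash
python3 -c "
from h import *
delta(.405,.030,.05,87)"
```

```text
shift cm [-1.14  4.23 12.02] turn [-0.    -0.    -0.002] j6 -105.1
```

jog_arm(increments=[{"translation": [-0.6,4.2,0],"turn": [0,0,0],"claw": -1},{"translation": [-1.0,4.2,4],"turn": [0,0,0],"claw": -1},{"translation": [-1.0,4.2,8],"turn": [0,0,0],"claw": -1},{"translation": [-1.0,4.2,12],"turn": [0,0,0],"claw": -1},{"translation": [-1.0,4.2,12],"turn": [0,0,0],"claw": -1}])

```text
time: 16.55
tool_pos: [0.4009, 0.0306, 0.047]
eef_rot: [179.9, -0.3, 176.9]
contact_force: [0.1, 0.3, 0.4]
gripper_width: -0.001
gripper_force: 0.0
```

jog_arm(increments=[{"translation": [-0.6,0,0],"turn": [0,0,0],"claw": -1},{"translation": [-1.2,0,0],"turn": [0,0,0],"claw": -1},{"translation": [-2.4,0,0],"turn": [0,0,0],"claw": -1},{"translation": [-3.8,0,0],"turn": [0,0,0],"claw": -1},{"translation": [-5.0,0,0],"turn": [0,0,0],"claw": -1}])

```text
time: 17.18
tool_pos: [0.4525, 0.0277, 0.0503]
eef_rot: [-180.0, 0.1, 176.9]
contact_force: [-2.6, -0.2, 1.1]
gripper_width: 0.002
gripper_force: 0.9
```

jog_arm(increments=[{"translation": [-1.5,0,0],"turn": [0,0,0],"claw": -1},{"translation": [-3.5,0,0],"turn": [0,0,0],"claw": -1},{"translation": [-5.5,0,0],"turn": [0,0,0],"claw": -1},{"translation": [-7.5,0,0],"turn": [0,0,0],"claw": -1},{"translation": [-8.8,0,0],"turn": [0,0,0],"claw": -1}])

```text
time: 17.8
tool_pos: [0.5406, 0.0229, 0.0497]
eef_rot: [-180.0, 0.1, 176.9]
contact_force: [-1.9, -0.1, 0.4]
gripper_width: -0.0
gripper_force: 1.0
```

jog_arm(increments=[{"translation": [-0.5,0,0],"turn": [0,0,0],"claw": -1},{"translation": [-1.0,0,0],"turn": [0,0,0],"claw": -1},{"translation": [-1.4,0,0],"turn": [0,0,0],"claw": -1},{"translation": [-1.8,0,0],"turn": [0,0,0],"claw": -1},{"translation": [-1.8,0,0],"turn": [0,0,0],"claw": -1}])

```text
time: 18.42
tool_pos: [0.5575, 0.022, 0.0498]
eef_rot: [-180.0, 0.1, 176.9]
contact_force: [-1.0, 0.5, -0.0]
gripper_width: 0.002
gripper_force: 0.1
```

jog_arm(increments=[{"translation": [-0.3,0,0],"turn": [0,0,0],"claw": -1},{"translation": [-0.6,0,0],"turn": [0,0,0],"claw": -1},{"translation": [-0.9,0,0],"turn": [0,0,0],"claw": -1},{"translation": [-0.9,0,0],"turn": [0,0,0],"claw": -1}])

```text
time: 18.92
tool_pos: [0.5626, 0.0219, 0.0496]
eef_rot: [180.0, -0.4, 176.9]
contact_force: [-7.4, -1.1, 3.3]
gripper_width: 0.001
gripper_force: 3.3
```

jog_arm(increments=[{"translation": [-0.4,0,0],"turn": [0,0,0],"claw": -1},{"translation": [-0.4,0,0],"turn": [0,0,0],"claw": -1}])

```text
time: 19.18
tool_pos: [0.5627, 0.0221, 0.0492]
eef_rot: [180.0, -0.9, 176.9]
contact_force: [-12.8, -1.5, 9.0]
gripper_width: 0.002
gripper_force: 6.2
```

jog_arm(increments=[{"translation": [2,0,0],"turn": [0,0,0],"claw": -0.3},{"translation": [6,0,0],"turn": [0,0,0],"claw": -0.3},{"translation": [8,0,-5],"turn": [0,0,0],"claw": -0.3},{"translation": [8,0,-11],"turn": [0,0,0],"claw": -0.3},{"translation": [8,0,-17],"turn": [0,0,0],"claw": -0.3}])

```text
time: 19.8
tool_pos: [0.4907, 0.0257, 0.2218]
eef_rot: [180.0, 0.1, 176.9]
contact_force: [-0.0, -0.5, -0.6]
gripper_width: 0.35
gripper_force: 0.0
```

```bash
python3 - <<'E'
from h import *
o=observe();print(o['tool_pos'].round(4),o['joint_pos'].round(1))
t=snap('top')
cv2.imwrite('pics/c5.png',cv2.resize(t['pixels'][110:220,225:385],(800,550),interpolation=cv2.INTER_CUBIC)[:,:,::-1])
c=cloud(t);cc=np.array([.667,.098])
m=(c[...,2]>.167)&(c[...,2]<.18)&(np.hypot(c[...,0]-cc[0],c[...,1]-cc[1])<.03)
q=c[m];print('bar',len(q),q.mean(0),cv2.minAreaRect(q[:,:2].astype(np.float32)))
E
```

```text
[0.4907 0.0257 0.2218] [-10.1  20.7 101.6   0.   57.6 -97. ]
bar 115 [0.66680041 0.09704498 0.17315233] ((0.6678764820098877, 0.09724431484937668), (0.04193127900362015, 0.014162441715598106), 13.13408374786377)
```

View pics/c5.png

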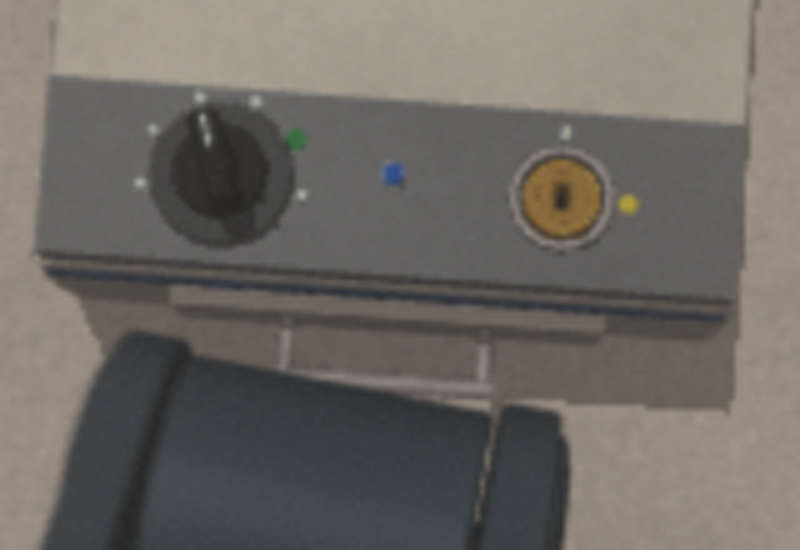

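Tray is home: it stood firm at 12.8 N and the plate now sits under the strip edge. The selector bar is at about 14.5°, centred near (0.667, 0.096).

```bash
python3 -c "
from h import *
delta(.667,.0962,.215,104.5)"
```

```text
shift cm [-16.71   8.03   1.72] turn [-0.005 -0.001 -0.307] j6 -97.0
```

jog_arm(increments=[{"translation": [-6,3,0],"turn": [0,0,-0.15],"claw": -0.3},{"translation": [-11,5.5,0],"turn": [0,0,-0.307],"claw": -0.3},{"translation": [-16.7,8,1],"turn": [0,0,-0.307],"claw": -0.3},{"translation": [-16.7,8,1],"turn": [0,0,-0.307],"claw": -0.3},{"translation": [-16.7,8,1],"turn": [0,0,-0.307],"claw": -0.3}])

```text
time: 20.48
tool_pos: [0.6605, 0.0966, 0.2089]
eef_rot: [180.0, -0.1, -165.5]
contact_force: [-0.7, 1.1, 0.5]
gripper_width: 0.353
gripper_force: 0.0
```

```bash
python3 -c "
from h import *
delta(.667,.0962,.150,104.5)"
```

```text
shift cm [-0.63 -0.2   5.89] turn [ 0.  0. -0.] j6 -105.7
```

jog_arm(increments=[{"translation": [-0.4,-0.1,0],"turn": [0,0,0],"claw": -0.3},{"translation": [-0.4,-0.1,1.5],"turn": [0,0,0],"claw": -0.3},{"translation": [-0.4,-0.1,2.5],"turn": [0,0,0],"claw": -0.3},{"translation": [-0.4,-0.1,2.5],"turn": [0,0,0],"claw": -0.3}])

```text
time: 20.98
tool_pos: [0.6638, 0.0963, 0.1832]
eef_rot: [179.9, -0.2, -165.5]
contact_force: [0.4, -0.5, 0.5]
gripper_width: 0.348
gripper_force: 0.0
```

```bash
python3 -c "
from h import *
delta(.667,.0962,.150,104.5)"
```

```text
shift cm [-0.32 -0.1   3.32] turn [ 0.     0.    -0.001] j6 -105.7
```

jog_arm(increments=[{"translation": [-0.3,-0.1,1.1],"turn": [0,0,0],"claw": -0.3},{"translation": [-0.3,-0.1,2.2],"turn": [0,0,0],"claw": -0.3},{"translation": [-0.3,-0.1,3.3],"turn": [0,0,0],"claw": -0.3},{"translation": [-0.3,-0.1,3.3],"turn": [0,0,0],"claw": -0.3}])

```text
time: 21.48
tool_pos: [0.6673, 0.0963, 0.1501]
eef_rot: [180.0, -0.2, -165.5]
contact_force: [0.2, 0.7, -0.5]
gripper_width: 0.348
gripper_force: 0.0
```

jog_arm(increments=[{"translation": [0,0,0],"turn": [0,0,0],"claw": -1},{"translation": [0,0,0],"turn": [0,0,0],"claw": -1},{"translation": [0,0,0],"turn": [0,0,0],"claw": -1}])

```text
time: 21.85
tool_pos: [0.6683, 0.0967, 0.152]
eef_rot: [180.0, 0.0, -165.5]
contact_force: [-0.0, 1.6, -2.0]
gripper_width: 0.15
gripper_force: 61.3
```

jog_arm(increments=[{"translation": [0,0,0],"turn": [0,0,0.14],"claw": -1},{"translation": [0,0,0],"turn": [0,0,0.28],"claw": -1},{"translation": [0,0,0],"turn": [0,0,0.42],"claw": -1},{"translation": [0,0,0],"turn": [0,0,0.56],"claw": -1},{"translation": [0,0,0],"turn": [0,0,0.7],"claw": -1}])

```text
time: 22.48
tool_pos: [0.6678, 0.0965, 0.152]
eef_rot: [-180.0, -0.1, 154.1]
contact_force: [-1.5, 0.5, 1.1]
gripper_width: 0.155
gripper_force: 61.7
```

jog_arm(increments=[{"translation": [0,0,0],"turn": [0,0,0.14],"claw": -1},{"translation": [0,0,0],"turn": [0,0,0.28],"claw": -1},{"translation": [0,0,0],"turn": [0,0,0.42],"claw": -1},{"translation": [0,0,0],"turn": [0,0,0.56],"claw": -1},{"translation": [0,0,0],"turn": [0,0,0.675],"claw": -1}])

```text
time: 23.1
tool_pos: [0.6677, 0.0965, 0.1523]
eef_rot: [-179.9, -0.0, 115.5]
contact_force: [-1.8, 1.3, 1.9]
gripper_width: 0.149
gripper_force: 61.9
```

jog_arm(increments=[{"translation": [0,0,0],"turn": [0,0,0],"claw": -1},{"translation": [0,0,0],"turn": [0,0,0],"claw": -0.3},{"translation": [0,0,0],"turn": [0,0,0],"claw": -0.3},{"translation": [0,0,0],"turn": [0,0,0],"claw": -0.3}])

```text
time: 23.6
tool_pos: [0.6687, 0.0961, 0.1519]
eef_rot: [180.0, 0.0, 115.7]
contact_force: [0.3, 0.5, 0.1]
gripper_width: 0.35
gripper_force: 0.0
```

jog_arm(increments=[{"translation": [0,0,-3],"turn": [0,0,0],"claw": -0.3},{"translation": [0,0,-6],"turn": [0,0,0],"claw": -0.3},{"translation": [10,10,-8],"turn": [0,0,0],"claw": -0.3},{"translation": [10,10,-8],"turn": [0,0,0],"claw": -0.3},{"translation": [10,10,-8],"turn": [0,0,0],"claw": -0.3}])

```text
time: 24.22
tool_pos: [0.7159, 0.2337, 0.2326]
eef_rot: [179.8, 0.0, 115.9]
contact_force: [-0.9, 0.3, -0.0]
gripper_width: 0.353
gripper_force: 0.0
```

```bash
python3 - <<'E'
from h import *
t=snap('top')
s=snap('side')
for n,im in(('top',t),('side',s)):
    c=cloud(im);cc=np.array([.667,.098])
    m=(c[...,2]>.167)&(c[...,2]<.18)&(np.hypot(c[...,0]-cc[0],c[...,1]-cc[1])<.03)
    q=c[m]; print(n,'bar',len(q), q.mean(0) if len(q) else '',cv2.minAreaRect(q[:,:2].astype(np.float32)) if len(q)>5 else '')
    h=cv2.cvtColor(im['pixels'],cv2.COLOR_RGB2HSV)
    m=(c[...,2]>.048)&(c[...,2]<.068)&(np.hypot(c[...,0]-.499,c[...,1]+.342)<.025)
    q=c[m]; print(n,'key',len(q),q.mean(0),cv2.minAreaRect(q[:,:2].astype(np.float32)),h[m].mean(0))
a=cv2.resize(t['pixels'][115:185,225:325],(400,280),interpolation=cv2.INTER_CUBIC)
b=cv2.resize(t['pixels'][200:270,420:470],(400,560),interpolation=cv2.INTER_CUBIC)
im=np.zeros((560,800,3),np.uint8);im[:280,:400]=a;im[:,400:]=b
im[280:,:400]=cv2.resize(s['pixels'][105:145,330:390],(400,280),interpolation=cv2.INTER_CUBIC)
cv2.imwrite('pics/c6.png',im[:,:,::-1])
E
```

```text
top bar 119 [0.66711436 0.09678828 0.1731823 ] ((0.6675420999526978, 0.09710279852151871), (0.01421742606908083, 0.041198547929525375), 25.024858474731445)
top key 49 [ 0.49916833 -0.34220632  0.05507196] ((0.4985528290271759, -0.34262815117836), (0.00999616738408804, 0.02543080784380436), 89.67459869384766) [  2.42857143 139.95918367 118.95918367]
side bar 119 [0.66732153 0.10205034 0.17244572] ((0.6678285002708435, 0.10030267387628555), (0.014220548793673515, 0.040165431797504425), 25.75652313232422)
side key 35 [ 0.49914646 -0.33814163  0.0543137 ] ((0.499780535697937, -0.3388492166996002), (0.027613798156380653, 0.012906912714242935), 2.2004778385162354) [  2.8        179.25714286 155.51428571]
```

View pics/c6.png

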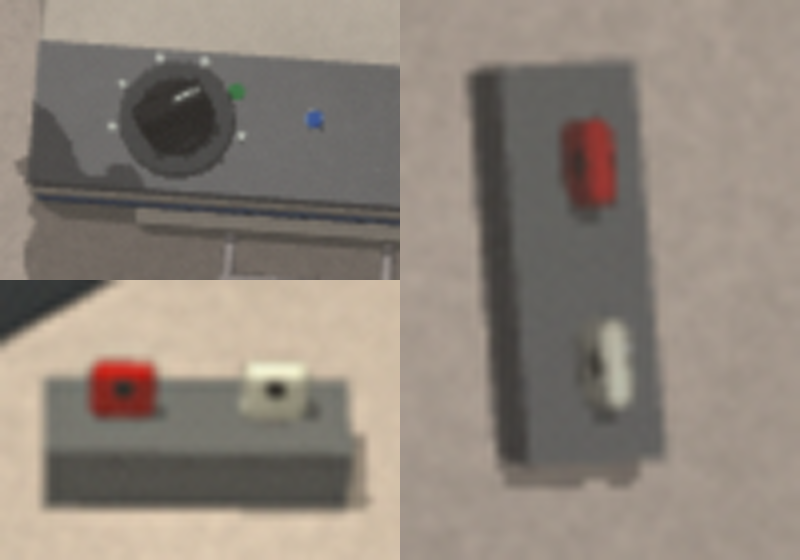

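The selector's white line points at the green dot (236,92). The red key is at top pixel (445.0, 220.4), head lying along the block. Now to the key.

```bash
python3 - <<'E'
from h import *
t=load('top');s=load('side')
a=world(t,445,220.4,.058);b=world(t,447.5,245.6,.058);print(a,b,np.degrees(np.arctan2(*(a-b)[[1,0]])),np.linalg.norm(a-b))
# side: red top face centre crop(123,372)->px ; white (275,372)
for u,v in((122,368),(276,368)): print(world(s,330+u*.15,105+(v-280)/7,.058))
delta(.6,-.05,.23,60)
E
```

```text
[ 0.49744776 -0.34361444  0.058     ] [ 0.43406135 -0.34913369  0.058     ] 4.976372068925178 0.06362625476464705
[ 0.49896966 -0.3375179   0.058     ]
[ 0.43496134 -0.34277358  0.058     ]
shift cm [-20.33 -22.66   0.15] turn [-0.     0.    -0.596] j6 -16.4
```

jog_arm(increments=[{"translation": [-20.3,-22.7,0],"turn": [0,0,-0.596],"claw": -0.3},{"translation": [-20.3,-22.7,0],"turn": [0,0,-0.596],"claw": -0.3},{"translation": [-20.3,-22.7,0],"turn": [0,0,-0.596],"claw": -0.3},{"translation": [-20.3,-22.7,0],"turn": [0,0,-0.596],"claw": -0.3},{"translation": [-20.3,-22.7,0],"turn": [0,0,-0.596],"claw": -0.3}])

```text
time: 24.95
tool_pos: [0.5959, -0.0553, 0.2315]
eef_rot: [-179.9, -0.1, 149.7]
contact_force: [0.7, -0.5, -0.3]
gripper_width: 0.349
gripper_force: 0.0
```

```bash
python3 -c "
from h import *
delta(.4975,-.344,.18,94.6)"
```

```text
shift cm [ -6.06 -29.88   5.2 ] turn [ 0.001 -0.001 -0.609] j6 -75.6
```

jog_arm(increments=[{"translation": [-1.2,-6,1],"turn": [0,0,-0.15],"claw": -0.3},{"translation": [-2.4,-12,2],"turn": [0,0,-0.3],"claw": -0.3},{"translation": [-3.6,-18,3],"turn": [0,0,-0.45],"claw": -0.3},{"translation": [-5,-24,4],"turn": [0,0,-0.609],"claw": -0.3},{"translation": [-6.1,-29.9,5.2],"turn": [0,0,-0.609],"claw": -0.3}])

```text
time: 25.58
tool_pos: [0.4983, -0.3437, 0.1795]
eef_rot: [-180.0, -0.1, -175.3]
contact_force: [-0.4, -0.1, 0.2]
gripper_width: 0.348
gripper_force: 0.0
```

jog_arm(increments=[{"translation": [0,0,4],"turn": [0,0,0],"claw": -0.3},{"translation": [0,0,8],"turn": [0,0,0],"claw": -0.3},{"translation": [0,0,8],"turn": [0,0,0],"claw": -0.3},{"translation": [0,0,8],"turn": [0,0,0],"claw": -0.3}])

```text
time: 26.08
tool_pos: [0.5008, -0.3417, 0.1009]
eef_rot: [-179.9, 0.0, -175.3]
contact_force: [0.6, 0.5, -0.6]
gripper_width: 0.35
gripper_force: 0.0
```

```bash
python3 -c "
from h import *
delta(.4975,-.344,.037,94.6)"
```

```text
shift cm [ 0.35 -0.2   6.39] turn [0.    0.    0.002] j6 -139.5
```

jog_arm(increments=[{"translation": [0.35,-0.2,0],"turn": [0,0,0],"claw": -0.3},{"translation": [0.35,-0.2,3],"turn": [0,0,0],"claw": -0.3},{"translation": [0.35,-0.2,5],"turn": [0,0,0],"claw": -0.3},{"translation": [0.35,-0.2,6.3],"turn": [0,0,0],"claw": -0.3},{"translation": [0.35,-0.2,6.3],"turn": [0,0,0],"claw": -0.3}])

```text
time: 26.7
tool_pos: [0.4977, -0.3429, 0.0368]
eef_rot: [180.0, -0.0, -175.2]
contact_force: [-0.6, -0.4, 0.2]
gripper_width: 0.349
gripper_force: 0.0
```

jog_arm(increments=[{"translation": [0,0,0],"turn": [0,0,0],"claw": -1},{"translation": [0,0,0],"turn": [0,0,0],"claw": -1},{"translation": [0,0,0],"turn": [0,0,0],"claw": -1},{"translation": [0,0,0],"turn": [0,0,0],"claw": -1}])

```text
time: 27.2
tool_pos: [0.4986, -0.344, 0.0379]
eef_rot: [-179.9, 0.1, -175.3]
contact_force: [0.7, -1.2, 5.5]
gripper_width: 0.105
gripper_force: 61.4
```

jog_arm(increments=[{"translation": [0,0,-4],"turn": [0,0,0],"claw": -1},{"translation": [0,0,-9],"turn": [0,0,0],"claw": -1},{"translation": [0,0,-15],"turn": [0,0,0],"claw": -1},{"translation": [0,0,-15],"turn": [0,0,0],"claw": -1}])

```text
time: 27.7
tool_pos: [0.5002, -0.3451, 0.192]
eef_rot: [-179.5, 0.4, -175.2]
contact_force: [0.4, -1.0, 0.3]
gripper_width: 0.1
gripper_force: 60.9
```

```bash
python3 - <<'E'
from h import *
t=load('top');s=load('side')
print(observe()['gripper_width'])
for n,im in(('top',t),('side',s)):
    h=cv2.cvtColor(im['pixels'],cv2.COLOR_RGB2HSV);c=cloud(im)
    m=((h[...,0]>10)&(h[...,0]<28)&(h[...,1]>130)&(h[...,2]>60)&(np.hypot(c[...,0]-.659,c[...,1]+.06)<.026)).astype(np.uint8)
    m=cv2.morphologyEx(m,cv2.MORPH_CLOSE,np.ones((5,5)))
    cn=max(cv2.findContours(m,0,2)[0],key=cv2.contourArea);e=cv2.fitEllipse(cv2.convexHull(cn));print(n,e,world(im,*e[0],.136))
delta(.659,-.0628,.2,87.1)
E
```

```text
0.10019387142320435
top ((336.9202880859375, 149.0140380859375), (14.244572639465332, 14.46579647064209), 29.20160484313965) [ 0.65893783 -0.06197387  0.136     ]
side ((273.93389892578125, 168.2147979736328), (10.913073539733887, 15.146075248718262), 83.74199676513672) [ 0.65966875 -0.0575333   0.136     ]
shift cm [-18.17  26.81  -0.89] turn [0.001 0.001 0.134] j6 -139.9
```

jog_arm(increments=[{"translation": [-3.6,5.4,0],"turn": [0,0,0.04],"claw": -1},{"translation": [-7.2,10.8,0],"turn": [0,0,0.08],"claw": -1},{"translation": [-10.8,16.2,0],"turn": [0,0,0.134],"claw": -1},{"translation": [-14.4,21.6,0],"turn": [0,0,0.134],"claw": -1},{"translation": [-18.2,26.8,0],"turn": [0,0,0.134],"claw": -1}])

```text
time: 28.32
tool_pos: [0.6505, -0.0684, 0.1849]
eef_rot: [179.9, -0.2, 177.1]
contact_force: [0.2, -0.0, 1.1]
gripper_width: 0.102
gripper_force: 60.9
```

```bash
python3 - <<'E'
from h import *
delta(.659,-.0632,.175,87.1);print(observe()['tool_pos'])
E
```

```text
shift cm [-0.83  0.56  0.99] turn [ 0.     0.    -0.001] j6 -102.8
[ 0.65046188 -0.06840865  0.18492637]
```

jog_arm(increments=[{"translation": [-0.5,0.3,0],"turn": [0,0,0],"claw": -1},{"translation": [-0.5,0.3,0],"turn": [0,0,0],"claw": -1},{"translation": [-0.5,0.3,0],"turn": [0,0,0],"claw": -1}])

```text
time: 28.7
tool_pos: [0.655, -0.0694, 0.186]
eef_rot: [180.0, -0.1, 177.0]
contact_force: [-1.1, -0.2, -0.0]
gripper_width: 0.102
gripper_force: 60.9
```

```bash
python3 - <<'E'
from h import *
delta(.659,-.0632,.168,87.1);print(observe()['tool_pos'])
s=snap('side')
for P in((.6582,-.0632+.0,.142),(.6582,-.0632,.168)): print((np.array(proj(s,P))-[235,120])*10)
cv2.imwrite('pics/c7.png',cv2.resize(s['pixels'][120:180,235:315],(800,600),interpolation=cv2.INTER_CUBIC)[:,:,::-1])
E
```

```text
shift cm [-0.37  0.64  1.8 ] turn [ 0.     0.    -0.003] j6 -102.7
[ 0.65501856 -0.06942312  0.18600291]
[397.22056443 446.95836598]
[388.37633986 368.09065002]
```

View pics/c7.png

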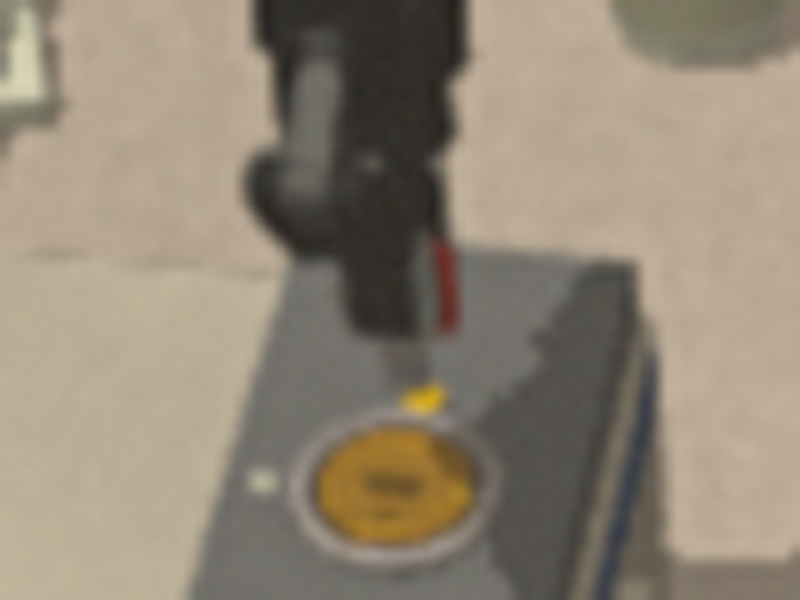

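The blade tip shows at about (407,388) in the crop, above and right of the slot at (393,484). I'll work out the key's offset in the hand.

```bash
python3 - <<'E'
from h import *
s=load('side')
x,y,z=.6550,-.0694,.1860
for zt in(z-.026,z-.006):
  print(zt,(np.array(proj(s,(x+.0014,y+.006,zt)))-[235,120])*10, (np.array(proj(s,(x+.0014-.001,y+.006,zt)))-[235,120])*10)
print('slot',(np.array(proj(s,(.6582+.0014,-.0632+.006,.136)))-[235,120])*10)
# top view
t=snap('top');r=t['pixels'].astype(int);c=cloud(t)
m=(r[...,0]>80)&(r[...,1]<60)&(r[...,2]<60)&(np.hypot(c[...,0]-.655,c[...,1]+.07)<.04)
v,u=np.nonzero(m);print(len(u),c[m].mean(0) if len(u) else '', u.min() if len(u) else '',u.max() if len(u) else '',v.min() if len(u) else '',v.max() if len(u) else '')
E
```

```text
0.16 [399.05523258 392.49597805] [403.38618327 392.75591181]
0.18 [392.22108135 330.57502285] [396.61147311 330.83525102]
slot [389.41918534 483.21408355]
0
```

jog_arm(increments=[{"translation": [-0.4,0.64,0],"turn": [0,0,0],"claw": -1},{"translation": [-0.4,0.64,0.9],"turn": [0,0,0],"claw": -1},{"translation": [-0.4,0.64,0.9],"turn": [0,0,0],"claw": -1},{"translation": [-0.4,0.64,0.9],"turn": [0,0,0],"claw": -1}])

```text
time: 29.3
tool_pos: [0.6604, -0.0618, 0.1775]
eef_rot: [180.0, -0.0, 177.1]
contact_force: [0.8, -0.1, 0.5]
gripper_width: 0.098
gripper_force: 60.9
```

```bash
python3 - <<'E'
from h import *
delta(.6592,-.0632,.166,87.1);print(observe()['tool_pos'])
E
```

```text
shift cm [ 0.11 -0.14  1.15] turn [ 0.     0.    -0.001] j6 -102.0
[ 0.66038394 -0.06182935  0.17749733]
```

jog_arm(increments=[{"translation": [0.1,-0.13,0.4],"turn": [0,0,0],"claw": -1},{"translation": [0.1,-0.13,1.0],"turn": [0,0,0],"claw": -1},{"translation": [0.1,-0.13,1.0],"turn": [0,0,0],"claw": -1},{"translation": [0.1,-0.13,1.0],"turn": [0,0,0],"claw": -1}])

```text
time: 29.8
tool_pos: [0.6595, -0.0631, 0.1677]
eef_rot: [180.0, -0.0, 177.1]
contact_force: [-1.3, 0.4, -0.7]
gripper_width: 0.099
gripper_force: 60.9
```

```bash
python3 - <<'E'
from h import *
delta(.6592,-.0632,.160,87.1);print(observe()['tool_pos'])
s=snap('side')
cv2.imwrite('pics/c8.png',cv2.resize(s['pixels'][130:190,235:315],(800,600),interpolation=cv2.INTER_CUBIC)[:,:,::-1])
E
```

```text
shift cm [ 0.03 -0.01  0.77] turn [ 0.     0.    -0.001] j6 -102.2
[ 0.65950146 -0.06307404  0.16771518]
```

View pics/c8.png

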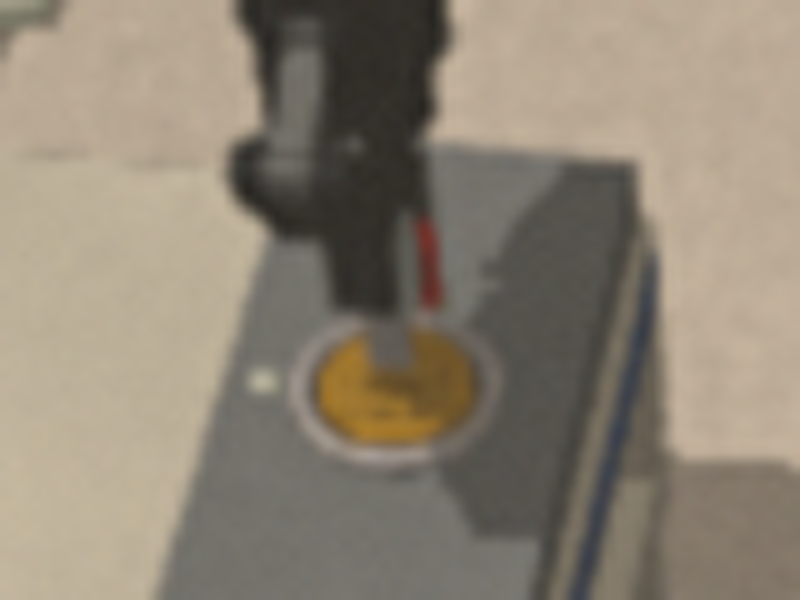

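The blade (centre 390, tip at row 367) lines up with the slot (393,383). I'll lower it gently.

jog_arm(increments=[{"translation": [0,0,0.3],"turn": [0,0,0],"claw": -1},{"translation": [0,0,0.6],"turn": [0,0,0],"claw": -1},{"translation": [0,0,0.9],"turn": [0,0,0],"claw": -1},{"translation": [0,0,0.9],"turn": [0,0,0],"claw": -1}])

```text
time: 30.35
tool_pos: [0.6592, -0.063, 0.1584]
eef_rot: [180.0, -0.0, 177.1]
contact_force: [-0.9, -0.3, -0.3]
gripper_width: 0.101
gripper_force: 60.9
```

jog_arm(increments=[{"translation": [0,0,0.4],"turn": [0,0,0],"claw": -1},{"translation": [0,0,0.8],"turn": [0,0,0],"claw": -1},{"translation": [0,0,1.2],"turn": [0,0,0],"claw": -1},{"translation": [0,0,1.2],"turn": [0,0,0],"claw": -1}])

```text
time: 30.85
tool_pos: [0.6591, -0.063, 0.1462]
eef_rot: [180.0, -0.1, 177.1]
contact_force: [0.0, 0.9, -0.5]
gripper_width: 0.1
gripper_force: 60.9
```

jog_arm(increments=[{"translation": [0,0,0.2],"turn": [0,0,0],"claw": -1},{"translation": [0,0,0.45],"turn": [0,0,0],"claw": -1},{"translation": [0,0,0.6],"turn": [0,0,0],"claw": -1},{"translation": [0,0,0.6],"turn": [0,0,0],"claw": -1}])

```text
time: 31.35
tool_pos: [0.6596, -0.0631, 0.1419]
eef_rot: [-180.0, 0.0, 177.1]
contact_force: [-1.6, -0.1, 5.3]
gripper_width: 0.102
gripper_force: 61.6
```

jog_arm(increments=[{"translation": [0,-0.02,0],"turn": [0,0,0.17],"claw": -1},{"translation": [0.01,-0.03,0],"turn": [0,0,0.34],"claw": -1},{"translation": [0.01,-0.05,0],"turn": [0,0,0.51],"claw": -1},{"translation": [0.02,-0.06,0],"turn": [0,0,0.68],"claw": -1},{"translation": [0.03,-0.075,0],"turn": [0,0,0.85],"claw": -1}])

```text
time: 31.98
tool_pos: [0.6597, -0.0633, 0.1419]
eef_rot: [179.9, 0.0, 128.0]
contact_force: [-1.1, 1.4, 3.6]
gripper_width: 0.104
gripper_force: 61.5
```

jog_arm(increments=[{"translation": [0,-0.02,0],"turn": [0,0,0.15],"claw": -1},{"translation": [0.01,-0.03,0],"turn": [0,0,0.3],"claw": -1},{"translation": [0.01,-0.04,0],"turn": [0,0,0.45],"claw": -1},{"translation": [0.02,-0.05,0],"turn": [0,0,0.6],"claw": -1},{"translation": [0.02,-0.06,0],"turn": [0,0,0.7],"claw": -1}])

```text
time: 32.6
tool_pos: [0.6595, -0.0637, 0.1419]
eef_rot: [179.9, -0.0, 88.1]
contact_force: [-0.3, 1.9, 3.9]
gripper_width: 0.095
gripper_force: 61.4
```

```bash
python3 -c "
from h import *
o=observe();print(o['wrist_torque'],o['eef_rot'],o['joint_pos'])"
```

```text
[ 0.24944334 -0.040597    0.08981241] [ 1.79850309e+02 -1.81238780e-02  8.80569252e+01] [-1.51834257e+01  3.88662062e+01  8.08824482e+01  5.98937152e-02
  6.01097979e+01 -1.32701105e+01]
```

jog_arm(increments=[{"translation": [0,-0.01,0],"turn": [0,0,0.08],"claw": -1},{"translation": [0,-0.01,0],"turn": [0,0,0.16],"claw": -1},{"translation": [0,-0.02,0],"turn": [0,0,0.22],"claw": -1},{"translation": [0,-0.02,0],"turn": [0,0,0.22],"claw": -1}])

```text
time: 33.1
tool_pos: [0.6594, -0.0638, 0.1419]
eef_rot: [179.8, -0.0, 75.7]
contact_force: [-0.1, 3.1, 5.4]
gripper_width: 0.105
gripper_force: 61.5
```

```bash
python3 -c "
from h import *
o=observe();print(o['wrist_torque'],o['eef_rot'],o['gripper_width'])"
```

```text
[ 0.31263024 -0.1134458   0.04222861] [ 1.79845203e+02 -4.30263275e-02  7.56869534e+01] 0.10482180830597637
```

jog_arm(increments=[{"translation": [0,0,0],"turn": [0,0,0.06],"claw": -1},{"translation": [0,0,0],"turn": [0,0,0.12],"claw": -1},{"translation": [0,0,0],"turn": [0,0,0.12],"claw": -1}])

```text
time: 33.48
tool_pos: [0.6594, -0.0638, 0.1419]
eef_rot: [179.9, -0.1, 68.8]
contact_force: [0.1, 2.1, 5.5]
gripper_width: 0.1
gripper_force: 61.7
```

```bash
python3 -c "
from h import *
o=observe();print(o['wrist_torque'],o['eef_rot'],o['gripper_width'],o['joint_pos'])"
```

```text
[ 0.22290944 -0.09900962  0.11640602] [ 1.79853125e+02 -5.12440596e-02  6.88370794e+01] 0.09961465544527637 [-1.51921172e+01  3.88542187e+01  8.09066764e+01  4.11723124e-02
  6.00877027e+01  5.95038474e+00]
```

jog_arm(increments=[{"translation": [0,0,0],"turn": [0,0,0.05],"claw": -1},{"translation": [0,0,0],"turn": [0,0,0.1],"claw": -1},{"translation": [0,0,0],"turn": [0,0,0.1],"claw": -1}])

```text
time: 33.85
tool_pos: [0.6593, -0.0637, 0.1419]
eef_rot: [179.9, -0.1, 63.1]
contact_force: [0.5, 1.5, 4.2]
gripper_width: 0.099
gripper_force: 61.7
```

```bash
python3 - <<'E'
from h import *
o=observe();print(o['wrist_torque'],o['eef_rot'],o['gripper_width'])
s=snap('side');c=cloud(s);r=s['pixels'].astype(int)
m=(r[...,0]>100)&(r[...,1]<70)&(r[...,2]<70)&(np.hypot(c[...,0]-.659,c[...,1]+.06)<.03)
q=c[m];print(len(q));
if len(q)>5:
  print(q.min(0),q.max(0));A=q[:,:2]-q[:,:2].mean(0);print(np.degrees(np.arctan2(*np.linalg.svd(A)[2][0][::-1])))
E
```

```text
[ 0.36749746 -0.14521618  0.2162879 ] [ 1.79866560e+02 -7.15189602e-02  6.31272994e+01] 0.09895300377530702
27
[ 0.66089537 -0.05788652  0.13639448] [ 0.66899292 -0.04614579  0.16473604]
121.11846373568757
```

Torque has risen steadily to 0.22 N m, well over the friction, so the switch is on its stop. I'll release and lift.

jog_arm(increments=[{"translation": [0,0,0],"turn": [0,0,0],"claw": -0.3},{"translation": [0,0,0],"turn": [0,0,0],"claw": -0.3},{"translation": [0,0,0],"turn": [0,0,0],"claw": -0.3},{"translation": [0,0,-3],"turn": [0,0,0],"claw": -0.3},{"translation": [0,0,-7],"turn": [0,0,0],"claw": -0.3}])

```text
time: 34.52
tool_pos: [0.6572, -0.0639, 0.2098]
eef_rot: [-179.8, 0.1, 63.0]
contact_force: [0.2, -0.4, -1.3]
gripper_width: 0.35
gripper_force: 0.0
```

jog_arm(increments=[{"translation": [0,-6,-8],"turn": [0,0,0],"claw": -0.3},{"translation": [0,-12,-8],"turn": [0,0,0],"claw": -0.3},{"translation": [0,-18,-8],"turn": [0,0,0],"claw": -0.3},{"translation": [0,-18,-8],"turn": [0,0,0],"claw": -0.3}])

```text
time: 35.02
tool_pos: [0.4941, 0.0192, 0.2912]
eef_rot: [-179.9, 0.0, 63.1]
contact_force: [0.9, -0.9, 0.2]
gripper_width: 0.35
gripper_force: 0.0
```

```bash
python3 - <<'E'
from h import *
o=observe();print(o['tool_pos'].round(3))
t=snap('top');s=snap('side')
for n,im in(('top',t),('side',s)):
    c=cloud(im)
    m=(c[...,2]>.15)&(c[...,2]<.17)&(np.hypot(c[...,0]-.659,c[...,1]+.061)<.03)
    q=c[m]; print(n,len(q),q[:,2].max(),q.mean(0),cv2.minAreaRect(q[:,:2].astype(np.float32)))
im=np.zeros((600,800,3),np.uint8)
im[:420,:400]=cv2.resize(t['pixels'][115:220,235:375][:, :100],(400,420),interpolation=cv2.INTER_CUBIC)
im[:420,400:]=cv2.resize(t['pixels'][130:170,318:358],(400,420),interpolation=cv2.INTER_CUBIC)
im[420:,:400]=cv2.resize(s['pixels'][140:200,240:360],(400,180),interpolation=cv2.INTER_CUBIC)
im[420:,400:]=cv2.resize(t['pixels'][110:290,160:480],(400,180),interpolation=cv2.INTER_AREA)
cv2.imwrite('pics/c9.png',im[:,:,::-1])
E
```

```text
[0.494 0.019 0.291]
top 59 0.16398944387844178 [ 0.65813453 -0.06204973  0.15892626] ((0.6590183973312378, -0.0625358521938324), (0.02683992311358452, 0.010128737427294254), 72.37454223632812)
side 55 0.16453618437042025 [ 0.65879584 -0.05697395  0.15808029] ((0.6586639881134033, -0.059100642800331116), (0.026699066162109375, 0.008941389620304108), 70.54935455322266)
```

View pics/c9.png

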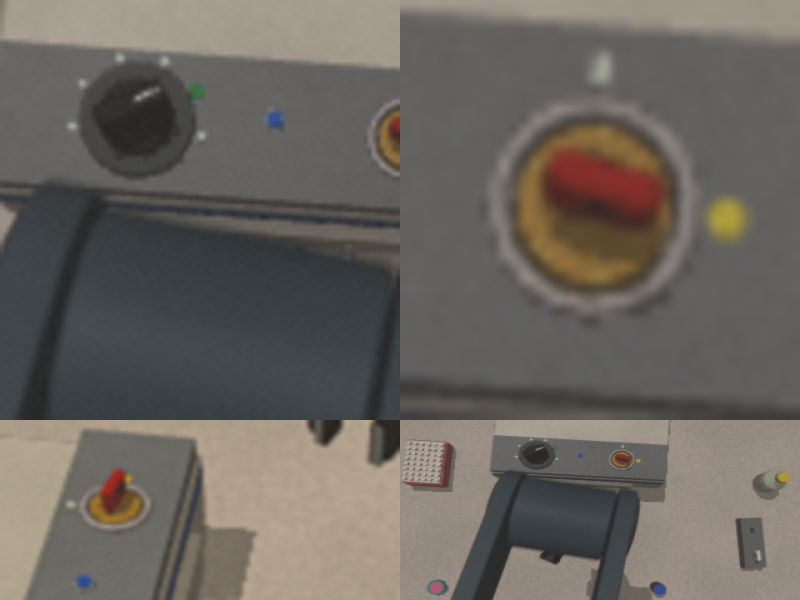

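The red key is seated with its top at about 162 mm and turned about 105°, which is the 90° stop plus play. The selector is on green, the tray is shut, and the white key, bottle, vial and tip box are untouched. Handing in.

```bash
python3 -c "
from cell import close_job
print(close_job())"
```

```text
the job is handed in; nothing more can be done
None
```

I handed the job in: both magenta dishes lie flat in nests 0 and 1, the tray is fully home, the selector is on the green dot, and the red key is fully in and turned clockwise to its stop (on).

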